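Weigh two sample canisters in a chain under the spring balance

ROBOT

A 7-joint arm with a two-finger parallel gripper is mounted at the origin on the work surface. World frame = base frame: x ahead of the robot, y to its left, z up, the work surface at z = 0. Lengths are in m, angles in rad, forces in N, time in s.
With the tool pointing down it reaches from about 0.425 to 0.925 m from the base axis. Payload 6.8 kg.
Tool frame: the origin (TCP) lies at the very end of the fingers, on their centre line; the grasp point (between the pads) lies 19 mm behind it; z points along the fingers, y is the line along which they close (so a half turn about z gives the same grasp; the last joint's range is limited). The gripper opens to 85 mm and grips with 20 to 120 N. Pads are 22 mm wide; open, the fingers measure 114 mm over their backs; the gripper's body (76 mm by 85 mm) begins 54 mm behind the grasp point. The pads swing forward as they close: fully open they stand 13 mm farther back than shut.
Start: joints at [1.119, 0.477, 0.022, 1.555, -0.011, 1.109, -0.083], TCP at [0.228, -0.636, 0.231] pointing down, gripper open.
Joint ranges: [-2.96, 2.96], [-0.34, 2.1], [-1.41, 1.46], [0.24, 2.44], [-1.37, 4.51], [0.17, 1.92], [-2.96, 2.96]. Speed limits (rad/s): [2.39, 2.39, 3.14, 3.14, 3.14, 3.14, 3.14].

INTERFACE

Orientations are given as a rotation vector (axis times angle).
In Python, from bench import monitor, optics, r gives the robot as it stands.
- The arm moves only by the shell command python3 -m crank 'ROWS' [OPENING] [FORCE]. ROWS is JSON, a list of rows, each a list of 2 entries, a list of its own where there are three numbers: the shift along the tool's x, y, z in cm, then the turn, a rotation vector about the tool's x, y, z in rad. A call has 1 to 5 rows; each row shifts and turns the commanded pose from where the row before left it, along the tool's axes as they then stand; what a row does not reach is not made up. A row lasts 1/10 s, in which the tool goes at most 50 mm and 8.59 degrees, less where a joint would pass 70% of its speed; a pose out of reach is approached as far as the arm can. A call is refused whole if a number of a shift passes 5 or a number of a turn 0.15, either way. A call with a gripper value outside its range is refused whole. OPENING is the finger opening in cm, from 0 to 8.54, set as the call begins (- or left out, the last holds). The fingers move at their own pace and stop on an object; FORCE is the grip in N (left out, the last holds). Time passes only in rows, so rows that do not move let the fingers close. It gives the time, the measured TCP pose, the force, the opening and the grip force at its end, in the units of the state.
- monitor.get_obs(): the state, without advancing time (a new reading comes with each control period).
- optics.grab_frame(name): name is "side" or "top" or "wrist"; returns (picture, depth): 480x640x3 uint8, red, green, blue; 480x640 float32, m along the optical axis (not along the pixel's ray), 0 where there is no reading.
- optics.camera_model(name): a dict with "vertical_fov" (degrees; the focal length in pixels is half the picture's height over the tangent of half this angle, whatever the lens; pixels are square), "cx", "cy" (the principal point, pixels), "R" (3x3) and "t" (3): a world point X has camera coordinates R X + t; the wrist camera has in their place "hand_eye" (4x4, takes a point from camera to tool coordinates, whose origin is the TCP and whose axes are the flange's). Camera axes: x right, y down, z forward; pixel columns grow to the right and rows downward; lengths in m; the calibration is good to about 2 mm. A picture is of the moment at which its call begins: read the wrist's pose just before it. camera_model takes no time and is no camera call.
- r.hand_in(): hands the job in; it is judged then, once.
The state is a dict: "clock": time; "joints": joint angles; "qvel": joint speeds; "tau": joint torques, N m; "tcp_pos": TCP position; "orientation": TCP orientation; "contact_force": force on the tool from outside, world axes, zero at the start; "moment": the same for the moment, N m; "grip_width": finger opening in m; "gripper_force": force on a finger pad.
Only numpy, scipy, OpenCV 4.12 (cv2) and the standard library are available. Lean on these libraries where they do the work, as an engineer would, in place of code of your own. Each camera call takes 0.05 s, during which the arm holds its last target. There are 200 camera calls.

TASK

Weigh the two bigger sample canisters together: hang the largest canister by its hook from the eye of the spring balance and leave it hanging free, then hang the middle-sized canister by its hook from the eye under the largest, so that both hang freely in a chain and are at rest. The canisters' contents are not known to you: lower each one gently until the balance carries its whole weight, no more and no less, so that the balance hardly moves when you let go, and never jerk it or drag it to the end of its scale. Leave the smallest canister on its rack and everything else on the bench where it is.

Things in the scene. Friction and masses are not known exactly. Their poses are not given: they have to be found in the camera images.
- balance_eye (a point): Steel eye (4 mm wire, 24 mm inner diameter) under a spring balance's plunger. The point is the lowest point inside it, on its lower wire, where a hook's crown rests: about 340 mm above the bench with no load. z up; the eye lies in its y-z plane: a hook goes through along +x. Its -x side, towards the robot, is open. Rod 4.4 mm above the eye; the 33 mm barrel begins 48 mm above this point.
- stand: Retort stand that holds the balance; does not move. Origin on the bench, straight below balance_eye; same yaw. Its column (12 mm rod) stands 125 mm to +x of the eye, on a base plate 130 x 160 x 10 mm that begins 40 mm to +x of the eye. Nothing is below the eye but the bench.
- balance (a joint): How far the balance's plunger is drawn out (m): 0 with no load, growing downwards in proportion to the load; the scale ends at 0.085 m. The spring is soft (about 1 N for each 10 mm), so the eye sinks by some centimetres while a load is handed over to it.
- can_large_center (a point): Centre (half-way up) of the largest canister: steel cylinder 42 mm in diameter, 36 mm high with its lid, z up, upright on its seat at the start. Mass unknown, 140 to 400 g. Below this point are its underside (18 mm) and the inner bottom of its eye (45 mm); 76 mm above it is the crown of its hook. Its outermost low point, the eye's outside, is 49 mm below.
- can_large_bight (a point): Inside of the crown of the largest canister's hook, on its axis. Cane hook of 4 mm wire in the canister's x-z plane: the stem rises from the lid's centre, goes round on the -x side and over the top; the short open tip points down on the +x side (inner width 12 mm; tip's end 10 mm below the inner crown; wire's top 4 mm above it). Axes as the canister's.
- can_large_eye (a point): Lowest point inside the closed round eye under the largest canister, on top of the eye's lower wire, on the canister's axis, 27 mm below its underside. 4 mm wire, 24 mm inner diameter, in the canister's y-z plane: a hook goes through along x. Axes as the canister's.
- can_mid_center (a point): Centre (half-way up) of the middle-sized canister: steel cylinder 34 mm in diameter, 30 mm high with its lid, z up, upright on its seat at the start. Mass unknown, 100 to 280 g. Its underside is 15 mm below this point, the outside of its eye 46 mm below; the crown of its hook is 81 mm above it.
- can_mid_bight (a point): Inside of the crown of the middle-sized canister's hook, on its axis, 66 mm above its lid. Hook of the same form and size as the largest canister's: x-z plane, open tip pointing down on the +x side. Axes as the canister's.
- can_small_center (a point): Centre of the smallest canister (26 mm in diameter, 24 mm high, same kind of hook and eye), a bystander on the same rack.
- rack: Wooden rack: a board 75 x 235 x 14 mm with three slotted seats in a row along its y, 78 mm apart, each 35 mm (x) by 22 mm (y), their tops 50.5 mm above the bench; one canister stands on each with its eye in the slot, which is open upwards and to both y sides. Which canister is where varies. Fixed. Origin: centre of its underside.
- flask: Bystander: culture flask lying flat, 105 x 84 x 36 mm, with an orange cap. Origin under its centre.
- dishes: Bystander: stack of three culture dishes, 61 mm in diameter, 46 mm high. Origin under its centre.
- wash_bottle: Bystander: white wash bottle, 68 mm in diameter, 205 mm high. Origin under its centre.
- tip_box: Bystander: box of pipette tips, 85 x 122 x 65 mm. Origin under its centre.
- marker: Bystander: felt marker lying down, 125 mm long, 13 mm thick. Origin under its middle.
Things that resemble listed ones, but are neither listed nor needed, are in the scene too. Leave any green look-alike of the part that bears can_large_center alone.

How it is judged:
On the way:
1. the largest canister hangs free from the balance's eye, let go, its weight on the balance (distance between can_large_bight and balance_eye below 0.008 m and contact force between the fingers and can_large below 0.05 N and value of joint balance above 0.006 m and angle between can_large_center's own z axis and vertical below 0.3 rad), for 0.3 s.
At the end, for the whole second after the job is handed in: The largest canister hangs by its hook from the balance's eye (crown within 8 mm of the eye's inner bottom) and the middle-sized one in the same way from the eye under the largest; both within 0.2 rad of upright, slower than 0.06 m/s, and carried by the balance (distance between can_large_bight and balance_eye below 0.008 m and distance between can_mid_bight and can_large_eye below 0.008 m and value of joint balance above 0.015 m and angle between each of can_large_center, can_mid_center's own z axis and vertical below 0.2 rad and linear speed of each of can_large, can_mid below 0.06 m/s); the robot touches nothing.
It fails at once if the balance is jerked: its plunger moves faster than 0.2 m/s (velocity of joint balance above 0.2 m/s or velocity of joint balance below -0.2 m/s).
It fails at once if a canister is let go before the balance carries its weight, or while it is being pulled down: with neither canister held, the plunger moves faster than 0.06 m/s (it bobs by some 3 mm) (contact force between the fingers and can_large below 0.05 N and contact force between the fingers and can_mid below 0.05 N and (velocity of joint balance above 0.06 m/s or velocity of joint balance below -0.06 m/s)).
It fails at once if the balance is dragged to the end of its scale (plunger out by 85 mm) (value of joint balance above 0.085 m).
It fails at once if a bystander is moved by more than 25 mm (distance of any of can_small_center, flask, dishes, wash_bottle, tip_box, marker from where it was at the start of the episode above 0.025 m).
It also fails if it takes over 72 s, if anything falls off the work surface, if the arm or the gripper's body presses on something with over 40 N, if the wrist force passes 120 N, or if a joint passes its speed limit or range.

## Working session

There is one attempt and no reset: what is moved stays moved. The work goes in short steps, Python scripts to look and compute and a shell command to move; the robot and the scene stay as the last step left them, time stands still between calls to the robot, and variables do not carry over. Pictures are saved under pics/ and viewed, at most 13 in all, crops included, and the job is handed in when it is done.

```bash
ls; mkdir -p pics
python3 - <<'E'
from bench import monitor, optics, r
import cv2,numpy as np
print(monitor.get_obs())
for n in ("side","top","wrist"):
    im,d=optics.grab_frame(n); np.savez(f"pics/{n}0.npz",im=im,d=d); cv2.imwrite(f"pics/{n}0.png",im[...,::-1]); m=optics.camera_model(n); print(n,m)
E
```

```text
pics
{'clock': 0.0, 'joints': array([ 1.11890956,  0.47779669,  0.02231382,  1.55643572, -0.01145936,
        1.10928607, -0.08308709]), 'qvel': array([-0.00068457, -0.0012507 ,  0.00101144,  0.00040515, -0.00030537,
        0.00103422,  0.00022183]), 'tau': array([-5.23896342e-04, -5.96450758e+01,  1.60775498e+00, -2.81206405e+01,
        1.24462653e-02,  9.16295423e-03, -2.03091858e-06]), 'tcp_pos': array([ 0.22730758, -0.63495999,  0.23033415]), 'orientation': array([-3.09356155e+00, -5.37183629e-01,  7.24932687e-04]), 'contact_force': array([ 0.19968547, -0.47909749,  0.31957464]), 'moment': array([-0.03486937,  0.00925135, -0.05129695]), 'gripper_force': 0.0, 'grip_width': 0.08562967283045408}
side {'vertical_fov': 46.0745526596117, 'cx': 325.9205228009542, 'cy': 254.13594553019016, 'R': array([[ 0.93869858, -0.34472899,  0.00262632],
       [-0.26857072, -0.73605315, -0.62136586],
       [ 0.21613594,  0.5825699 , -0.78351616]]), 't': array([-0.50121023,  0.27904028,  1.53820848])}
top {'vertical_fov': 57.853350748025235, 'cx': 322.09139730190174, 'cy': 234.2584293498122, 'R': array([[-0.07777061, -0.99696686, -0.00296826],
       [-0.97689526,  0.07679868, -0.19944328],
       [ 0.1990663 , -0.01261115, -0.97990488]]), 't': array([0.04470077, 0.55548668, 1.10678009])}
wrist {'vertical_fov': 59.83682364773982, 'cx': 321.9830472318165, 'cy': 241.78390553184823, 'hand_eye': array([[ 9.63307646e-04, -9.47215461e-01, -3.20596229e-01,
         8.36925675e-02],
       [ 9.99999501e-01,  8.28018602e-04,  5.58319553e-04,
         8.43569607e-04],
       [-2.63389271e-04, -3.20596607e-01,  9.47215786e-01,
        -1.42375226e-01],
       [ 0.00000000e+00,  0.00000000e+00,  0.00000000e+00,
         1.00000000e+00]])}
```

View pics/side0.png

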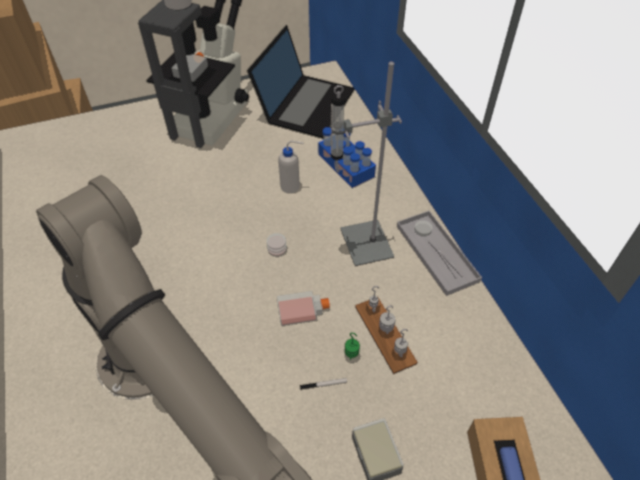

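View pics/top0.png

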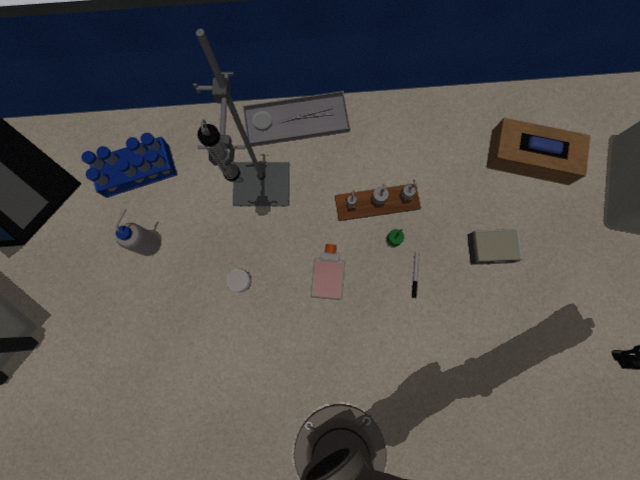

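Side view: rack at about (385,335) with canisters at (374,303) small, (387,323) large, (401,347) mid; the green decoy is at (352,347) and the stand base at (367,242). In the top view the rack is at (377,202), the stand base at (262,184) and the barrel at (210,135).

```bash
cat > h.py <<'E'
import numpy as np,cv2
from scipy.spatial.transform import Rotation as Ro
from bench import monitor, optics, r
def cam(n,obs=None):
    m=optics.camera_model(n); f=240/np.tan(np.radians(m["vertical_fov"])/2)
    if n=="wrist":
        T=np.eye(4);T[:3,:3]=Ro.from_rotvec(obs["orientation"]).as_matrix();T[:3,3]=obs["tcp_pos"]
        T=T@m["hand_eye"]
    else:
        T=np.eye(4);T[:3,:3]=m["R"].T;T[:3,3]=-m["R"].T@m["t"]
    return f,m["cx"],m["cy"],T
def cloud(n,d,obs=None):
    f,cx,cy,T=cam(n,obs); v,u=np.mgrid[:480,:640]
    P=np.stack([(u-cx)*d/f,(v-cy)*d/f,d],-1)@T[:3,:3].T+T[:3,3]
    P[d<=0]=np.nan
    return P
def ray(n,u,v,obs=None):
    f,cx,cy,T=cam(n,obs); return T[:3,3],T[:3,:3]@np.array([(u-cx)/f,(v-cy)/f,1])
def snap(n,name):
    obs=monitor.get_obs(); im,d=optics.grab_frame(n); np.savez(f"pics/{name}.npz",im=im,d=d,p=obs["tcp_pos"],o=obs["orientation"])
    return obs,im,d,cloud(n,d,obs)
E
python3 - <<'E'
from h import *
np.set_printoptions(precision=4,suppress=True)
for n in("top","side"):
    z=np.load(f"pics/{n}0.npz"); P=cloud(n,z["d"])
    # rack top cloud
    sel=(P[...,0]>.4)&(P[...,0]<.9)&(np.abs(P[...,1])<.4)
    for lo,hi,nm in((.06,.16,"cans"),(.008,.0175,"plates")):
        m=(sel&(P[...,2]>lo)&(P[...,2]<hi)).astype(np.uint8)
        k,l,s,c=cv2.connectedComponentsWithStats(m)
        for i in range(1,k):
            if s[i,4]>15:
                Q=P[l==i]; print(n,nm,c[i],s[i,4],np.nanmedian(Q,0),"max",np.nanmax(Q,0),"min",np.nanmin(Q,0), cv2.minAreaRect(Q[:,:2].astype(np.float32)))
    # high things
    m=(P[...,0]>.4)&(P[...,0]<1.1)&(P[...,1]<.6)&(P[...,1]>-.1)&(P[...,2]>.25)
    k,l,s,c=cv2.connectedComponentsWithStats(m.astype(np.uint8))
    for i in range(1,k):
        if s[i,4]>15:
            Q=P[l==i]; print(n,"high",c[i],s[i,4],np.nanmedian(Q,0),Q.max(0),Q.min(0))
            for h in np.arange(.3,.9,.04):
                q=Q[(Q[:,2]>h)&(Q[:,2]<h+.04)]
                if len(q): print("   ",h,len(q),q.mean(0),q.min(0),q.max(0))
E
```

```text
top cans [256.3333 164.8261] 69 [0.7445 0.1594 0.1128] max [0.7518 0.1663 0.1598] min [0.7416 0.1552 0.0612] ((0.7457181811332703, 0.15939658880233765), (0.007276694756001234, 0.012058686465024948), 28.025691986083984)
top cans [409.3836 190.3145] 159 [ 0.6513 -0.2393  0.0793] max [ 0.6703 -0.224   0.1495] min [ 0.6372 -0.2574  0.0601] ((0.6535282135009766, -0.24050650000572205), (0.03288840875029564, 0.03290598466992378), 85.58311462402344)
top cans [380.5398 194.6814] 226 [ 0.6455 -0.1614  0.0843] max [ 0.6696 -0.1424  0.1471] min [ 0.6282 -0.1833  0.0605] ((0.6481707692146301, -0.1627357006072998), (0.040706150233745575, 0.03924068063497543), 75.28094482421875)
top cans [351.809  199.3371] 89 [ 0.6405 -0.0846  0.074 ] max [ 0.6545 -0.0729  0.1377] min [ 0.6295 -0.0975  0.0601] ((0.6420309543609619, -0.08511877804994583), (0.024358853697776794, 0.02505367621779442), 87.45503234863281)
top cans [396.3978 236.5108] 186 [ 0.5322 -0.1935  0.0655] max [ 0.5547 -0.175   0.1282] min [ 0.514  -0.2154  0.0602] ((0.5341953635215759, -0.1948702335357666), (0.040039096027612686, 0.039120130240
[... 6837 characters left out ...]
403] [0.7533 0.186  0.3795]
    0.37999999999999995 185 [0.6559 0.1597 0.4025] [0.606  0.1468 0.3801] [0.7539 0.1825 0.4199]
    0.41999999999999993 208 [0.6572 0.1598 0.4398] [0.6074 0.1508 0.42  ] [0.7554 0.1779 0.4599]
    0.4599999999999999 671 [0.6903 0.1611 0.4825] [0.6053 0.1281 0.4601] [0.7894 0.2113 0.5   ]
    0.4999999999999999 243 [0.6558 0.1597 0.5201] [0.607  0.15   0.5004] [0.7564 0.2088 0.54  ]
    0.5399999999999998 289 [0.6502 0.162  0.561 ] [0.6069 0.1514 0.5401] [0.7545 0.1825 0.5792]
    0.5799999999999998 114 [0.7082 0.1609 0.5967] [0.6142 0.1518 0.5802] [0.754  0.1736 0.6196]
    0.6199999999999999 51 [0.7475 0.1584 0.6317] [0.7425 0.1507 0.6205] [0.7543 0.1723 0.6409]
```

```bash
cat > log.py <<'E'
import json,numpy as np
from bench import monitor
o=monitor.get_obs(); json.dump({k:np.asarray(v).tolist() for k,v in o.items()},open("log.jsonl","a")); open("log.jsonl","a").write("\n")
np.set_printoptions(precision=3,suppress=True)
from scipy.spatial.transform import Rotation as Ro
M=Ro.from_rotvec(o["orientation"]).as_matrix()
print("t",round(o["clock"],2),"q",o["joints"],"p",o["tcp_pos"],"x",M[:,0],"z",M[:,2],"F",o["contact_force"],"g",round(o["grip_width"],4),round(o["gripper_force"],1))
E
python3 log.py
python3 -m crank '[[[2.2,-3.4,-2],[0,0,0]],[[2.5,-3.8,-2],[0,0,0]],[[2.5,-3.8,-2],[0,0,0]],[[2.5,-3.8,-2],[0,0,0]],[[2.5,-3.8,-2],[0,0,0]]]' 7; python3 log.py
python3 -m crank '[[[2.5,-3.8,0],[0,0,0]],[[2.5,-3.8,0],[0,0,0]],[[2.5,-3.8,0],[0,0,0]],[[2.5,-3.8,0],[0,0,0]],[[2.5,-3.8,0],[0,0,0]]]'; python3 log.py
python3 -m crank '[[[0,0,0],[-0.15,0,0]],[[0,0,0],[-0.15,0,0]],[[0,0,0],[-0.15,0,0]],[[0,0,0],[-0.15,0,0]],[[0,0,0],[-0.15,0,0]]]'; python3 log.py
```

```text
t 0.15 q [ 1.119  0.478  0.022  1.556 -0.011  1.109 -0.083] p [ 0.227 -0.635  0.231] x [ 0.941  0.337 -0.   ] z [-0.001  0.001 -1.   ] F [ 0.404 -0.54  -0.249] g 0.0853 0.0
clock: 0.65
tcp_pos: [0.2797, -0.4173, 0.3318]
orientation: [-3.095, -0.537, 0.0]
contact_force: [0.6, -0.2, -0.7]
grip_width: 0.07
gripper_force: 0.0
t 0.65 q [ 0.914  0.108 -0.064  1.824  0.007  1.211 -0.379] p [ 0.28  -0.417  0.332] x [ 0.942  0.337 -0.   ] z [-0.  0. -1.] F [ 0.559 -0.164 -0.748] g 0.07 0.0
clock: 1.15
tcp_pos: [0.3332, -0.1964, 0.3313]
orientation: [3.095, 0.537, 0.0]
contact_force: [2.5, 0.3, -0.8]
grip_width: 0.0699
gripper_force: 0.0
t 1.15 q [ 0.698 -0.095 -0.298  2.027 -0.029  1.205 -0.816] p [ 0.333 -0.196  0.331] x [ 0.942  0.337 -0.   ] z [ 0. -0. -1.] F [ 2.475  0.258 -0.756] g 0.0699 0.0
clock: 1.65
tcp_pos: [0.3335, -0.1977, 0.3321]
orientation: [2.364, 0.411, 0.164]
contact_force: [0.2, -0.1, -1.1]
grip_width: 0.0701
gripper_force: 0.0
t 1.65 q [ 0.705 -0.319 -0.749  2.347  0.651  0.894 -1.652] p [ 0.333 -0.198  0.332] x [0.941 0.338 0.002] z [ 0.231 -0.64  -0.733] F [ 0.202 -0.085 -1.084] g 0.0701 0.0
```

```bash
cat > plan.py <<'E'
# plan.py x y z az tilt [N] [grasp]: rows from the measured TCP to a target pose (deg; tilt below horizontal)
import sys,json,numpy as np
from scipy.spatial.transform import Rotation as Ro, Slerp
from bench import monitor
def Rt(az,t):
    a,t=np.radians([az,t]); z=np.array([np.cos(a)*np.cos(t),np.sin(a)*np.cos(t),-np.sin(t)])
    x=np.array([np.cos(a)*np.sin(t),np.sin(a)*np.sin(t),np.cos(t)]); return Ro.from_matrix(np.stack([x,np.cross(z,x),z],1))
if __name__=="__main__":
    v=list(map(float,sys.argv[1:])); o=monitor.get_obs(); R0=Ro.from_rotvec(o["orientation"]); R1=Rt(v[3],v[4])
    p0=o["tcp_pos"]; p1=np.array(v[:3]); w=(R0.inv()*R1).as_rotvec()
    N=int(v[5]) if len(v)>5 else int(np.ceil(max(np.linalg.norm(w)/.145,np.linalg.norm(p1-p0)/.045,1)))
    print("N",N,"dist cm",np.round((p1-p0)*100,1),"turn",np.round(w,3))
    rows=[]
    for i in range(N):
        R=R0*Ro.from_rotvec(w*i/N); rows.append([[round(float(c),2) for c in R.inv().apply((p1-p0)/N)*100],[round(float(c),3) for c in w/N]])
    for i in range(0,N,5): print(json.dumps(rows[i:i+5],separators=(",",":")))
E
python3 plan.py .45 -.06 .3 -25 25
```

```text
N 9 dist cm [11.7 13.8 -3.2] turn [0.203 0.739 1.03 ]
[[[1.74,-0.98,-0.42],[0.023,0.082,0.114]],[[1.64,-1.18,-0.26],[0.023,0.082,0.114]],[[1.51,-1.36,-0.1],[0.023,0.082,0.114]],[[1.34,-1.53,0.05],[0.023,0.082,0.114]],[[1.15,-1.67,0.19],[0.023,0.082,0.114]]]
[[[0.93,-1.78,0.32],[0.023,0.082,0.114]],[[0.69,-1.87,0.42],[0.023,0.082,0.114]],[[0.44,-1.92,0.51],[0.023,0.082,0.114]],[[0.17,-1.94,0.58],[0.023,0.082,0.114]]]
```

```bash
python3 -m crank '[[[1.7,-1,-0.4],[0.023,0.082,0.114]],[[1.6,-1.2,-0.3],[0.023,0.082,0.114]],[[1.5,-1.4,-0.1],[0.023,0.082,0.114]],[[1.3,-1.5,0],[0.023,0.082,0.114]],[[1.1,-1.7,0.2],[0.023,0.082,0.114]]]' >/dev/null; python3 log.py
python3 -m crank '[[[0.9,-1.8,0.3],[0.023,0.082,0.114]],[[0.7,-1.9,0.4],[0.023,0.082,0.114]],[[0.4,-1.9,0.5],[0.023,0.082,0.114]],[[0.2,-1.9,0.6],[0.023,0.082,0.114]]]' >/dev/null; python3 log.py; python3 plan.py .45 -.06 .3 -25 25
```

```text
t 2.15 q [ 0.414 -0.337 -0.591  2.434  0.778  0.624 -2.315] p [ 0.399 -0.13   0.319] x [0.839 0.16  0.521] z [ 0.528 -0.475 -0.704] F [-0.651  0.255  0.199] g 0.0701 0.0
t 2.55 q [ 0.722 -0.337 -0.851  2.435  1.041  0.334 -2.96 ] p [ 0.463 -0.09   0.337] x [ 0.617 -0.099  0.781] z [ 0.702 -0.379 -0.603] F [-0.671 -0.886  0.662] g 0.07 0.0
N 2 dist cm [-1.3  3.  -3.7] turn [0.028 0.215 0.176]
[[[-2.0,-1.46,0.09],[0.014,0.108,0.088]],[[-2.12,-1.28,-0.12],[0.014,0.108,0.088]]]
```

```bash
cat > kin.py <<'E'
import json,itertools,numpy as np
from scipy.spatial.transform import Rotation as Ro
from scipy.optimize import least_squares
D=[json.loads(l) for l in open("log.jsonl") if l.strip()]
Q=np.array([d["joints"] for d in D]);P=np.array([d["tcp_pos"] for d in D]);O=Ro.from_rotvec([d["orientation"] for d in D])
AX="zyzyzyz"
def rots(Q,s,a,b):
    Q=np.atleast_2d(Q); R=Ro.from_rotvec(np.outer(np.ones(len(Q)),[0,0,a])); L=[]
    for i in range(7): R=R*Ro.from_euler(AX[i],s[i]*Q[:,i]); L.append(R)
    return L,R*Ro.from_rotvec([0,0,b])
def fit():
    best=None
    for s in itertools.product((1,-1),repeat=7):
        if s[1]<0: continue   # gauge: flips pair with yaw offsets of pi
        for a0,b0 in itertools.product((0,np.pi/2,np.pi,-np.pi/2),repeat=2):
            e=np.linalg.norm((rots(Q,s,a0,b0)[1].inv()*O).as_rotvec())
            if best is None or e<best[0]: best=(e,s,a0,b0)
    e,s,a0,b0=best
    f=lambda v:(rots(Q,s,*v)[1].inv()*O).as_rotvec().ravel()
    r=least_squares(f,[a0,b0]); a,b=r.x
    L,_=rots(Q,s,a,b)
    A=np.concatenate([np.tile(np.eye(3),(len(Q),1,1))]+[l.as_matrix() for l in L],2).reshape(3*len(Q),24)
    lam=1e-3; x=np.linalg.solve(A.T@A+lam**2*np.eye(24),A.T@P.ravel())
    return s,a,b,x,best,np.sqrt(np.mean(r.fun**2)),(A@x-P.ravel()).reshape(-1,3)
def fk(q,m):
    s,a,b,x=m[:4]; L,R=rots(q,s,a,b); p=x[:3]+sum(l.apply(x[3*i+3:3*i+6]) for i,l in enumerate(L)); return p,R
if __name__=="__main__":
    np.set_printoptions(precision=4,suppress=True)
    m=fit(); print(m[0],m[1],m[2],m[4],"rot rms",m[5]); print(m[3].reshape(8,3)); print(np.abs(m[6]).max())
E
python3 kin.py
```

```text
(-1, 1, -1, 1, -1, 1, -1) 0.0 1.5707963267948966 (np.float64(1.622768637694932e-15), (-1, 1, -1, 1, -1, 1, -1), 0, 1.5707963267948966) rot rms 3.8249023600364735e-16
[[ 0.     -0.      0.1434]
 [ 0.0001 -0.0153  0.1434]
 [-0.0001 -0.0153  0.2708]
 [ 0.0001 -0.0157  0.2708]
 [-0.0003 -0.0157  0.2361]
 [ 0.0001 -0.0001  0.2361]
 [-0.0001 -0.0001  0.1635]
 [ 0.     -0.0001  0.1635]]
6.842140287455223e-06
```

```bash
cat > ik.py <<'E'
import numpy as np,kin
from scipy.optimize import least_squares
from scipy.spatial.transform import Rotation as Ro
from plan import Rt
m=kin.fit()
lo=np.array([-2.96,-.34,-1.41,.24,-1.37,.17,-2.96]);hi=np.array([2.96,2.1,1.46,2.44,4.51,1.92,2.96])
FL=Ro.from_rotvec([0,0,np.pi])
def tgt(g,az,t,flip,back=.019):   # grasp point -> tcp pose
    R=Rt(az,t); p=np.array(g)+R.apply([0,0,back]); return p,(R*FL if flip else R)
def solve(p,R,q0,reg=.02,qref=None):
    mid=(lo+hi)/2; w=(hi-lo)/2; qr=mid if qref is None else qref
    f=lambda q:np.r_[(lambda a:np.r_[(a[0][0]-p)*10,(a[1].inv()*R).as_rotvec().ravel()*3])(kin.fk(q,m)),reg*(q-qr)/w]
    r=least_squares(f,np.clip(q0,lo+.01,hi-.01),bounds=(lo,hi),max_nfev=60); a=kin.fk(r.x,m)
    return r.x,np.linalg.norm(a[0][0]-p),np.linalg.norm((a[1].inv()*R).as_rotvec())
def margin(q): return np.min(np.minimum(q-lo,hi-q))
def wristz(q):
    s,a,b,x=m[:4]; L,_=kin.rots(q,s,a,b); c=x[:3].copy(); out=[]
    for i in range(6): c=c+L[i].apply(x[3*i+3:3*i+6])[0]; out.append(c.copy())
    return out[2],out[4]   # ~elbow, ~wrist
E
cat > s.py <<'E'
from ik import *
rng=np.random.default_rng(0); np.set_printoptions(precision=2,suppress=True)
def best(p,R,n=10):
    b=None
    for k in range(n):
        q,e,a=solve(p,R,rng.uniform(lo,hi),.003)
        if e<.003 and a<.02 and (b is None or margin(q)>margin(b)): b=q
    return b
for name,G,H,azs in(("L",[.6475,-.164,.0685],[.6225,.171,.25],(-15,-22,-30)),("M",[.6525,-.243,.0655],[.6225,.171,.11],(10,20,30))):
  for flip in(0,1):
    for t in(15,30,40):
      for az in azs:
        o=[]
        for g,a in((G,az),(H,az-9.5)):
            q=best(*tgt(g,a,t,flip)); o.append("none" if q is None else f"{margin(q):.2f} {q} wz{wristz(q)[1][2]:.2f}")
        print(name,flip,t,az,"|",*o)
E
time timeout 500 python3 s.py
```

```text
L 0 15 -15 | 0.05 [-0.42  1.09  0.55  2.39  2.92  1.42  1.02] wz0.15 0.26 [-0.33  0.58 -0.61  2.18  1.84  1.49  2.11] wz0.33
L 0 15 -22 | 0.07 [-0.3   0.98  0.3   2.37  2.73  1.36  1.26] wz0.15 0.32 [-0.47  0.58 -0.47  2.12  1.69  1.49  2.1 ] wz0.33
L 0 15 -30 | 0.16 [ 0.6   1.11 -0.81  2.28  2.7   1.67  2.19] wz0.15 0.39 [-0.95  0.58  0.11  2.05  1.43  1.28  2.1 ] wz0.33
L 0 30 -15 | 0.11 [ 0.15  0.72 -0.08  2.33  2.93  0.97  1.65] wz0.22 0.33 [ 0.03  0.58 -1.    2.11  1.71  1.38  2.38] wz0.40
L 0 30 -22 | 0.15 [ 0.59  0.84 -0.69  2.29  2.61  1.12  2.14] wz0.22 0.39 [-0.21  0.51 -0.72  2.05  1.55  1.33  2.33] wz0.40
L 0 30 -30 | 0.16 [ 0.28  0.76 -0.42  2.28  2.44  1.1   1.93] wz0.22 0.44 [-0.71  0.46 -0.11  2.    1.31  1.17  2.33] wz0.40
L 0 40 -15 | 0.18 [ 0.48  0.67 -0.46  2.26  2.68  0.69  2.06] wz0.27 0.36 [-0.41  0.34 -0.35  2.08  1.37  0.91  2.55] wz0.45
L 0 40 -22 | 0.20 [ 0.63  0.75 -0.72  2.24  2.4   0.85  2.3 ] wz0.27 0.44 [-0.14  0.45 -0.73  2.    1.38  1.17  2.5 ] wz0.45
L 0 40 -30 | 0.21 [ 0.34  0.67 -0.45  2.23  2.28  0.83  2.1 ] wz0.27 0.52 [-0.08  0.54 -0.85  1.92  
[... 2710 characters left out ...]
-1.25  2.31  2.42  1.47 -0.56] wz0.26
M 1 30 20 | 0.27 [ 0.6   0.78 -0.04  2.06  4.24  0.87 -1.86] wz0.22 0.07 [-0.1   0.64 -0.45  2.37  2.68  0.98 -1.2 ] wz0.26
M 1 30 30 | 0.19 [ 0.15  0.95  0.63  2.    4.32  1.38 -2.08] wz0.22 0.08 [ 0.2   0.7  -0.66  2.36  2.9   0.89 -1.05] wz0.26
M 1 40 10 | 0.32 [ 0.39  0.69  0.11  2.12  4.07  0.68 -1.98] wz0.26 0.18 [ 0.18  0.71 -0.9   2.26  2.16  0.97 -0.75] wz0.31
M 1 40 20 | 0.20 [ 0.16  0.78  0.48  2.06  4.31  0.97 -2.17] wz0.26 0.15 [ 0.2   0.65 -0.8   2.29  2.38  0.78 -0.79] wz0.31
M 1 40 30 | 0.27 [-0.17  1.2   1.12  2.    4.24  1.63 -2.33] wz0.26 0.16 [ 0.39  0.7  -0.91  2.28  2.54  0.66 -0.67] wz0.31
real	0m33.007s
user	0m33.511s
sys	0m0.066s
```

```bash
python3 -m crank '[[[1.4,-0.3,2.9],[0,0,0]],[[1.4,-0.3,2.9],[0,0,-0.15]],[[0,0,0],[0,0,-0.15]],[[0,0,0],[0,0,-0.15]],[[0,0,0],[0,0,-0.15]]]' >/dev/null; python3 log.py
python3 -m crank '[[[0,0,2],[0,0,-0.15]],[[0,0,2],[0,0,-0.15]],[[0,0,1],[0,0,-0.15]],[[0,0,0],[0,0,-0.15]],[[0,0,0],[0,0,-0.15]]]' >/dev/null; python3 log.py
python3 -m crank '[[[0,0,0],[0,0,-0.15]],[[0,0,0],[0,0,-0.15]],[[0,0,0],[0,0,-0.15]],[[0,0,0],[0,0,-0.15]],[[0,0,0],[0,0,-0.15]]]' >/dev/null; python3 log.py
python3 -m crank '[[[0,0,0],[0,0,-0.15]],[[0,0,0],[0,0,-0.15]],[[0,0,0],[0,0,-0.15]],[[0,0,0],[0,0,-0.15]],[[0,0,0],[0,0,-0.15]]]' >/dev/null; python3 log.py
```

```text
t 3.05 q [ 0.946 -0.261 -1.022  2.389  1.224  0.308 -2.546] p [ 0.496 -0.104  0.332] x [0.713 0.401 0.575] z [ 0.701 -0.386 -0.6  ] F [0.278 0.603 0.112] g 0.0699 0.0
t 3.55 q [ 1.036 -0.041 -1.164  2.367  1.605  0.463 -2.105] p [ 0.531 -0.123  0.301] x [0.507 0.861 0.043] z [ 0.701 -0.384 -0.601] F [-1.001  0.471  0.068] g 0.0702 0.0
t 4.05 q [ 1.046 -0.043 -1.173  2.367  1.606  0.462 -1.355] p [ 0.531 -0.123  0.302] x [ 0.031  0.857 -0.514] z [ 0.702 -0.384 -0.6  ] F [-0.367  0.431 -0.238] g 0.0703 0.0
t 4.55 q [ 1.056 -0.043 -1.182  2.366  1.607  0.461 -0.606] p [ 0.531 -0.123  0.302] x [-0.463  0.394 -0.794] z [ 0.702 -0.384 -0.6  ] F [-0.266 -0.556  0.094] g 0.0701 0.0
```

```bash
for i in 1 2 3 4; do python3 -m crank '[[[0,0,0.2],[0,0,-0.15]],[[0,0,0.2],[0,0,-0.15]],[[0,0,0.2],[0,0,-0.15]],[[0,0,0.2],[0,0,-0.15]],[[0,0,0.2],[0,0,-0.15]]]' >/dev/null; done; python3 log.py
python3 plan.py .51 -.12 .24 -22 28
```

```text
t 6.55 q [ 0.928  0.127 -1.098  2.345  1.749  0.606  2.318] p [ 0.559 -0.138  0.278] x [ 0.382 -0.508  0.772] z [ 0.702 -0.385 -0.6  ] F [-0.517 -0.153  0.048] g 0.07 0.0
N 3 dist cm [-4.9  1.8 -3.8] turn [ 0.119  0.14  -0.327]
[[[-1.91,0.78,-0.62],[0.04,0.047,-0.109]],[[-1.95,0.55,-0.73],[0.04,0.047,-0.109]],[[-1.96,0.3,-0.84],[0.04,0.047,-0.109]]]
```

```bash
python3 plan.py .535 -.115 .165 -22 28; python3 -m crank '[[[-2,0.8,0.6],[0.04,0.047,-0.109]],[[-2.2,0.6,0.6],[0.04,0.047,-0.109]],[[-2.4,0.3,0.6],[0.04,0.047,-0.109]],[[-2.4,0,0.6],[0,0,0]],[[0,0,0],[0,0,0]]]'>/dev/null; python3 log.py
python3 - <<'E'
from h import *
np.set_printoptions(precision=4,suppress=True)
o,im,d,P=snap("wrist","w1"); cv2.imwrite("pics/w1.png",im[...,::-1])
sel=(P[...,0]>.55)&(P[...,0]<.75)&(P[...,1]>-.32)&(P[...,1]<-.04)&(P[...,2]>.055)&(P[...,2]<.2)
k,l,s,c=cv2.connectedComponentsWithStats(sel.astype(np.uint8))
for i in range(1,k):
    if s[i,4]>80:
        Q=P[l==i]; print(c[i],s[i],Q.min(0),Q.max(0))
        q=Q[Q[:,2]>.095]; t=Q[(Q[:,2]>.075)&(Q[:,2]<.09)]
        if len(q)>5:
            w=np.linalg.eigh(np.cov(q[:,:2].T)); print("  hook",q.mean(0),q.min(0),q.max(0),"dir",np.degrees(np.arctan2(*w[1][::-1,1])),np.sqrt(w[0]),"body",t.mean(0),t.min(0),t.max(0))
E
python3 plan.py .663 -.17 .0596 -22 28
```

```text
N 3 dist cm [ -2.4   2.3 -11.3] turn [ 0.119  0.14  -0.327]
[[[-3.6,0.68,1.4],[0.04,0.047,-0.109]],[[-3.72,0.33,1.21],[0.04,0.047,-0.109]],[[-3.79,-0.04,1.03],[0.04,0.047,-0.109]]]
t 7.05 q [ 1.035  0.678 -1.406  2.436  2.108  1.167  2.476] p [ 0.569 -0.131  0.199] x [ 0.476 -0.274  0.836] z [ 0.76  -0.35  -0.548] F [ 0.392 -0.022 -0.004] g 0.0699 0.0
[403.8564 247.2006] [ 381  180   45  104 2208] [ 0.6398 -0.2571  0.0551] [ 0.6729 -0.2228  0.1511]
  hook [ 0.6548 -0.2393  0.1313] [ 0.6464 -0.2421  0.0951] [ 0.6661 -0.2373  0.1511] dir 177.9219805822708 [0.001  0.0046] body [ 0.6544 -0.2382  0.0806] [ 0.64   -0.2571  0.075 ] [ 0.6729 -0.2228  0.0897]
[318.3691 294.1546] [ 289  229   58  104 3395] [ 0.6304 -0.1836  0.055 ] [ 0.6721 -0.1415  0.1487]
  hook [ 0.6489 -0.1618  0.131 ] [ 0.6413 -0.1646  0.0953] [ 0.6596 -0.1597  0.1487] dir 177.68536537652614 [0.0011 0.0042] body [ 0.6477 -0.1609  0.0854] [ 0.6304 -0.1836  0.075 ] [ 0.6721 -0.1415  0.09  ]
[199.913  306.5342] [195 296  11  25 161] [ 0.6373 -0.0878  0.1228] [ 0.6534 -0.0822  0.1373]
N 4 dist cm [  9.3  -4.1 -14.3] turn [ 0.04   0.083 -0.071]
[[[-1.64,0.04,4.08],[0.01,0.021,-0.018]],[[-1.72,0.05,4.05],[0.01,0.021,-0.018]],[[-1.81,0.06,4.01],[0.01,0.021,-0.018]],[[-1.89,0.07,3.97],[0.01,0.021,-0.018]]]<stdin>:11: RuntimeWarning: Mean of empty slice.
  ret = um.true_divide(
Traceback (most recent call last):
ValueError: zero-size array to reduction operation minimum which has no identity
```

View pics/w1.png

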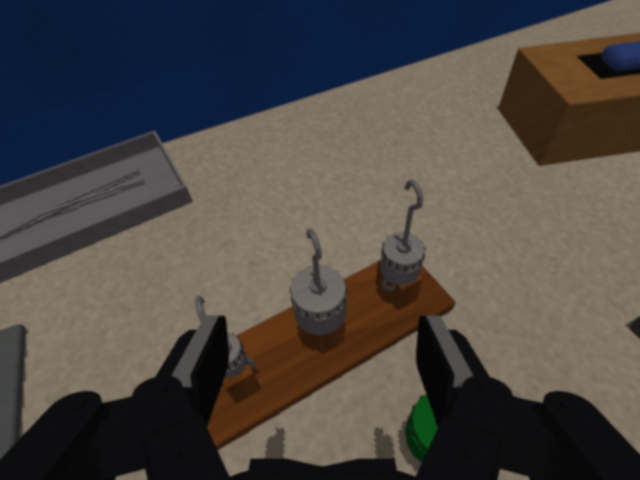

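```bash
python3 plan.py .6338 -.1556 .0784 -22 28 5
```

```text
N 5 dist cm [  6.4  -2.6 -12.5] turn [ 0.04   0.083 -0.071]
[[[-1.35,0.01,2.51],[0.008,0.017,-0.014]],[[-1.39,0.01,2.49],[0.008,0.017,-0.014]],[[-1.43,0.01,2.47],[0.008,0.017,-0.014]],[[-1.47,0.01,2.44],[0.008,0.017,-0.014]],[[-1.51,0.01,2.42],[0.008,0.017,-0.014]]]
```

```bash
python3 -m crank '[[[-1.4,0,2.5],[0.008,0.017,-0.014]],[[-1.4,0,2.5],[0.008,0.017,-0.014]],[[-1.4,0,2.5],[0.008,0.017,-0.014]],[[-1.5,0,2.4],[0.008,0.017,-0.014]],[[-1.5,0,2.4],[0.008,0.017,-0.014]]]' 6>/dev/null; python3 log.py; python3 -m crank '[[[0,0,0],[0,0,0]]]'; python3 log.py; python3 plan.py .6666 -.1688 .0596 -22 28
```

```text
clock: 7.6
tcp_pos: [0.6375, -0.1569, 0.087]
orientation: [2.471, -0.472, 1.514]
contact_force: [0.8, -0.4, 0.7]
grip_width: 0.0699
gripper_force: 0.0
t 7.6 q [ 0.853  1.014 -1.06   2.356  2.597  1.351  2.438] p [ 0.637 -0.157  0.087] x [ 0.423 -0.163  0.892] z [ 0.826 -0.336 -0.453] F [ 0.761 -0.387  0.706] g 0.0699 0.0
clock: 7.7
tcp_pos: [0.6364, -0.158, 0.0839]
orientation: [2.474, -0.477, 1.506]
contact_force: [-0.3, -0.5, -0.1]
grip_width: 0.0701
gripper_force: 0.0
t 7.7 q [ 0.854  1.017 -1.058  2.356  2.593  1.351  2.438] p [ 0.636 -0.158  0.084] x [ 0.427 -0.166  0.889] z [ 0.822 -0.338 -0.458] F [-0.262 -0.513 -0.129] g 0.0701 0.0
N 1 dist cm [ 3.  -1.1 -2.4] turn [ 0.005 -0.013  0.006]
[[[-0.69,-0.15,3.96],[0.005,-0.013,0.006]]]
```

```bash
python3 -m crank '[[[-0.2,-0.1,0],[0,0,0]],[[-0.2,0,0.5],[0,0,0]],[[-0.1,0,1.2],[0,0,0]],[[-0.1,0,1.2],[0,0,0]],[[-0.1,0,1]
,[0,0,0]]]' 6.0 >/dev/null; python3 -m crank '[[[0,0,0],[0,0,0]]]' ; python3 log.py
python3 - <<'E'
from h import *
o,im,d,P=snap("wrist","w2"); cv2.imwrite("pics/w2.png",im[...,::-1])
E
python3 plan.py .6666 -.1688 .0596 -22 28
```

```text
clock: 8.3
tcp_pos: [0.668, -0.1692, 0.0614]
orientation: [2.469, -0.483, 1.514]
contact_force: [2.6, -2.1, 9.5]
grip_width: 0.0601
gripper_force: 0.0
t 8.3 q [ 0.843  1.074 -1.017  2.279  2.649  1.323  2.456] p [ 0.668 -0.169  0.061] x [ 0.42  -0.169  0.891] z [ 0.824 -0.339 -0.453] F [ 2.612 -2.118  9.546] g 0.0601 0.0
N 1 dist cm [-0.1  0.  -0.2] turn [ 0.005 -0.018  0.001]
[[[-0.24,0.03,-0.02],[0.005,-0.018,0.001]]]
```

View pics/w2.png

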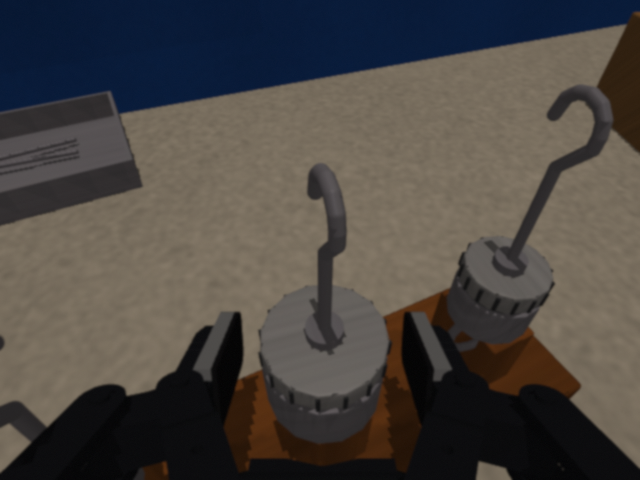

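The picture shows the large canister centred between the pads (lid ~(325,335)), with its hook tip towards the far side. A 9.5 N upward push means the gripper touches something below, so I raise it slightly and then close.

```bash
python3 -m crank '[[[0.45,0,-0.23],[0,0,0]],[[0,0,0],[0,0,0]]]' ; python3 -m crank '[[[0,0,0],[0,0,0]],[[0,0,0],[0,0,0]],[[0,0,0],[0,0,0]],[[0,0,0],[0,0,0]],[[0,0,0],[0,0,0]]]' 3.5 40; python3 log.py
```

```text
clock: 8.55
tcp_pos: [0.665, -0.1675, 0.0638]
orientation: [2.478, -0.479, 1.505]
contact_force: [-0.5, -0.1, -0.3]
grip_width: 0.0601
gripper_force: 0.0
clock: 9.05
tcp_pos: [0.6643, -0.1675, 0.0633]
orientation: [2.478, -0.479, 1.504]
contact_force: [-1.5, -1.4, 0.1]
grip_width: 0.0403
gripper_force: 40.1
t 9.05 q [ 0.845  1.064 -1.023  2.287  2.635  1.315  2.459] p [ 0.664 -0.167  0.063] x [ 0.429 -0.169  0.887] z [ 0.822 -0.336 -0.461] F [-1.514 -1.423  0.135] g 0.0403 40.1
```

```bash
python3 -m crank '[[[1,0,-0.5],[0,0,0]],[[2.7,0,-1.4],[0,0,0]],[[2.7,0,-1.4],[0,0,0]],[[2.7,0,-1.4],[0,0,0]],[[2.7,0,-1.4],[0,0,0]]]' >/dev/null; python3 -m crank '[[[0,0,0],[0,0,0]],[[0,0,0],[0,0,0]]]'; python3 log.py
cat > hook.py <<'E'
from h import *
import sys
np.set_printoptions(precision=4,suppress=True)
o,im,d,P=snap("wrist",sys.argv[1]); R=Ro.from_rotvec(o["orientation"]).as_matrix(); g=o["tcp_pos"]-.019*R[:,2]
L=P-g; sel=(np.hypot(L[...,0],L[...,1])<.03)&(L[...,2]>.035)&(L[...,2]<.11)
Q=L[sel]; top=Q[:,2].max(); q=Q[Q[:,2]>top-.022]; 
w=np.linalg.eigh(np.cov(q[:,:2].T)); a=np.degrees(np.arctan2(w[1][1,1],w[1][0,1])); a=(a+90)%180-90
u=w[1][:,1]*np.sign(w[1][0,1]); s=q[:,:2]@u; n=np.array([-u[1],u[0]])
print("n",len(q),"hook rel grasp: wire top z",np.sort(Q[:,2])[-8],"yaw",a,"along",s.min(),s.max(),"mid",(s.min()+s.max())/2,"lat",np.median(q[:,:2]@n),"centre",u*(s.min()+s.max())/2+n*np.median(q[:,:2]@n),"grasp",g)
lid=L[(np.hypot(L[...,0],L[...,1])<.03)&(L[...,2]<.025)&(L[...,2]>.003)]
print("lid z pct",np.percentile(lid[:,2],[10,50,90,98]),"stem",Q[(Q[:,2]<.055)].mean(0))
E
python3 hook.py w3
```

```text
clock: 9.75
tcp_pos: [0.6646, -0.1669, 0.1969]
orientation: [2.477, -0.478, 1.505]
contact_force: [0.1, 0.1, -3.2]
grip_width: 0.041
gripper_force: 41.0
t 9.75 q [ 0.966  0.767 -1.213  2.286  2.358  1.107  2.546] p [ 0.665 -0.167  0.197] x [ 0.428 -0.168  0.888] z [ 0.822 -0.336 -0.46 ] F [ 0.101  0.11  -3.237] g 0.041 41.0
n 1959 hook rel grasp: wire top z 0.07659621822001175 yaw -2.413443238785362 along -0.007365418217331899 0.012585179362421296 mid 0.0026098805725446985 lat -6.564518630528492e-05 centre [ 0.0026 -0.0002] grasp [ 0.649  -0.1605  0.2056]
lid z pct [0.0079 0.0142 0.0175 0.0216] stem [ 0.0019 -0.0005  0.0444]
```

```bash
python3 - <<'E'
from ik import *
from bench import monitor
np.set_printoptions(precision=2,suppress=True)
q=monitor.get_obs()["joints"]
for g,az in(([.649,-.16,.2056],-22.2),([.62,0,.25],-24),([.575,.177,.2824],-25.4),([.62,.171,.28],-25.4),([.62,.171,.24],-25.4)):
    q,e,a=solve(*tgt(g,az,27.4,0),q,.005,q); print(g,q,round(e,4),round(a,4),round(margin(q),2))
E
python3 plan.py .59 .17 .2735 -25.4 27.4 10
```

```text
[0.649, -0.16, 0.2056] [ 0.97  0.77 -1.21  2.29  2.36  1.11  2.54] 0.0 0.0 0.15
[0.62, 0, 0.25] [ 0.54  0.57 -1.18  2.3   1.98  1.27  2.4 ] 0.0 0.0 0.14
[0.575, 0.177, 0.2824] [-0.01  0.49 -1.04  2.16  1.62  1.44  2.34] 0.0 0.0 0.28
[0.62, 0.171, 0.28] [ 0.03  0.55 -1.02  2.1   1.69  1.42  2.39] 0.0 0.0 0.34
[0.62, 0.171, 0.24] [-0.02  0.61 -0.96  2.12  1.74  1.44  2.31] 0.0 0.0 0.32
N 10 dist cm [-7.4 33.7  7.8] turn [-0.049  0.002  0.032]
[[[-0.2,-2.84,-2.1],[-0.005,0.0,0.003]],[[-0.2,-2.83,-2.11],[-0.005,0.0,0.003]],[[-0.21,-2.82,-2.13],[-0.005,0.0,0.003]],[[-0.22,-2.81,-2.14],[-0.005,0.0,0.003]],[[-0.23,-2.8,-2.16],[-0.005,0.0,0.003]]]
[[[-0.24,-2.78,-2.17],[-0.005,0.0,0.003]],[[-0.25,-2.77,-2.18],[-0.005,0.0,0.003]],[[-0.26,-2.76,-2.2],[-0.005,0.0,0.003]],[[-0.26,-2.75,-2.21],[-0.005,0.0,0.003]],[[-0.27,-2.74,-2.22],[-0.005,0.0,0.003]]]
```

```bash
python3 -m crank '[[[-0.1,-1.4,-1.1],[-0.005,0,0.003]],[[-0.2,-2.8,-2.1],[-0.005,0,0.003]],[[-0.2,-2.8,-2.1],[-0.005,0,0.003]],[[-0.2,-2.8,-2.1],[-0.005,0,0.003]],[[-0.2,-2.8,-2.2],[-0.005,0,0.003]]]' >/dev/null;python3 -m crank '[[[-0.2,-2.8,-2.2],[-0.005,0,0.003]],[[-0.2,-2.8,-2.2],[-0.005,0,0.003]],[[-0.3,-2.8,-2.2],[-0.005,0,0.003]],[[-0.3,-2.8,-2.2],[-0.005,0,0.003]],[[-0.3,-2.8,-2.2],[-0.005,0,0.003]]]' >/dev/null; python3 -m crank '[[[0,-1.4,-1.1],[0,0,0]],[[0,0,0],[0,0,0]],[[0,0,0],[0,0,0]]]';  python3 log.py
python3 hook.py w4
python3 - <<'E'
from h import *
z=np.load("pics/w4.npz"); cv2.imwrite("pics/w4.png",z["im"][...,::-1])
E
```

```text
clock: 11.1
tcp_pos: [0.5917, 0.1711, 0.274]
orientation: [2.445, -0.547, 1.482]
contact_force: [0.5, -0.1, -2.9]
grip_width: 0.0407
gripper_force: 41.2
t 11.1 q [ 0.165  0.693 -1.33   2.151  1.725  1.683  2.395] p [0.592 0.171 0.274] x [ 0.419 -0.195  0.887] z [ 0.801 -0.381 -0.462] F [ 0.532 -0.061 -2.857] g 0.0407 41.2
n 1954 hook rel grasp: wire top z 0.07664929805249121 yaw -5.77477334691639 along -0.007299829392618864 0.012524888372558766 mid 0.002612529489969951 lat -0.00013694672356958732 centre [ 0.0026 -0.0004] grasp [0.5765 0.1784 0.2828]
lid z pct [0.0078 0.0142 0.0175 0.0216] stem [ 0.002  -0.0006  0.0444]
```

View pics/w4.png

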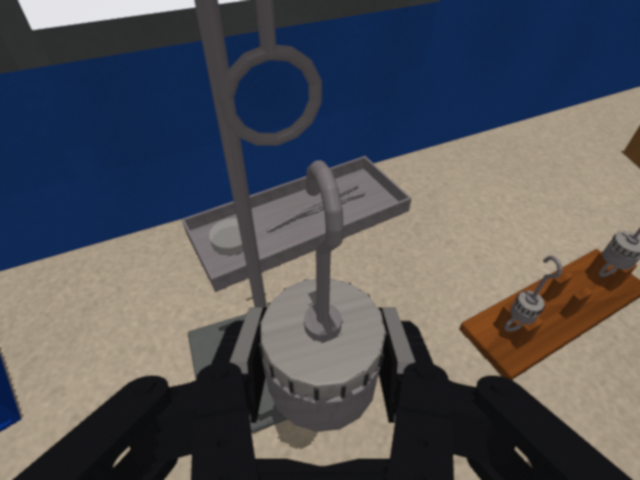

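The large canister is held upright. Its hook crown is at (320,170), with the balance eye beyond it: ring centre (273,95), bottom wire at about (270,138).

```bash
cat > eye.py <<'E'
from h import *
import sys
from scipy.optimize import least_squares
np.set_printoptions(precision=4,suppress=True)
z=np.load(f"pics/{sys.argv[1]}.npz"); o={"tcp_pos":z["p"],"orientation":z["o"]}; P=cloud("wrist",z["d"],o)
e=np.array(list(map(float,sys.argv[2:5])))  # rough inner bottom of eye
c0=e+[0,0,.012]
sel=np.linalg.norm(P-c0,axis=-1)<.022
Q=P[sel]; Q=Q[(Q[:,2]<c0[2]+.016)]
_,_,V=np.linalg.svd(Q-Q.mean(0)); n=V[2]; print("n",len(Q),"yaw",np.degrees(np.arctan2(n[1],n[0]))%180,"normal",n)
# ring (radius 14) seen from camera: fit torus surface of tube radius 2, plane vertical with free yaw
def res(v):
    c=v[:3]; a=v[3]; D=Q-c; nx=D[:,0]*np.cos(a)+D[:,1]*np.sin(a); t=-D[:,0]*np.sin(a)+D[:,1]*np.cos(a)
    return np.hypot(np.hypot(t,D[:,2])-.014,nx)-.002
r=least_squares(res,np.r_[Q.mean(0),np.radians(-5.6)],loss="soft_l1",f_scale=.001)
print("centre",r.x[:3],"inner bottom",r.x[:3]-[0,0,.012],"yaw",np.degrees(r.x[3]),"rms",np.sqrt(np.mean(r.fun**2)))
E
python3 eye.py w4 .6225 .171 .34
python3 -c "
from h import *
z=np.load('pics/w4.npz');P=cloud('wrist',z['d'],{'tcp_pos':z['p'],'orientation':z['o']})
for v,u in((98,230),(140,270),(55,275),(98,318),(100,274),(137,265)): print(v,u,P[v,u])"
```

```text
n 3789 yaw 175.4155274331547 normal [-0.9968  0.0799 -0.0059]
centre [0.627  0.1719 0.3519] inner bottom [0.627  0.1719 0.3399] yaw -4.6928371839678436 rms 0.0005175786501350429
98 230 [0.62587353 0.18454912 0.35541679]
140 270 [0.62539037 0.17409261 0.3390567 ]
55 275 [0.62428556 0.17058205 0.36572429]
98 318 [0.62427994 0.1575855  0.35032162]
100 274 [ 1.21570377 -0.02457786  0.03132281]
137 265 [0.62581274 0.17551252 0.3402949 ]
```

```bash
python3 -m crank '[[[0.6,-0.4,1.2],[0,0,0]],[[0.6,-0.4,1.2],[0,0,0]],[[0,0,0],[0,0,0]]]' >/dev/null; python3 -m crank '[[[0.3,-0.25,0.55],[0,0,0]],[[0.3,-0.25,0.55],[0,0,0]],[[0.3,-0.25,0.55],[0,0,0]],[[0,0,0],[0,0,0]],[[0,0,0],[0,0,0]]]'; python3 log.py; python3 hook.py w5; python3 -c "
from h import *
z=np.load('pics/w5.npz'); cv2.imwrite('pics/w5.png',z['im'][...,::-1])"; python3 eye.py w5 .627 .172 .34
```

```text
clock: 11.95
tcp_pos: [0.6396, 0.1662, 0.2751]
orientation: [2.445, -0.548, 1.484]
contact_force: [-0.8, 0.8, -5.9]
grip_width: 0.0405
gripper_force: 41.5
t 11.95 q [ 0.193  0.721 -1.29   2.079  1.792  1.632  2.468] p [0.64  0.166 0.275] x [ 0.418 -0.196  0.887] z [ 0.802 -0.38  -0.462] F [-0.844  0.825 -5.863] g 0.0405 41.5
n 8829 hook rel grasp: wire top z 0.10999200658690972 yaw 63.67578900222753 along -0.016240761025631083 0.01614821963244992 mid -4.627069659058139e-05 lat 0.010994150973375284 centre [-0.0099  0.0048] grasp [0.6243 0.1734 0.2839]
lid z pct [0.0084 0.014  0.0176 0.0218] stem [-0.0001  0.0002  0.0452]
n 7606 yaw 176.56602622885893 normal [-0.9971  0.0598  0.0467]
centre [0.6252 0.1707 0.351 ] inner bottom [0.6252 0.1707 0.339 ] yaw 3.690502411372696 rms 0.0044104128357326505
```

View pics/w5.png

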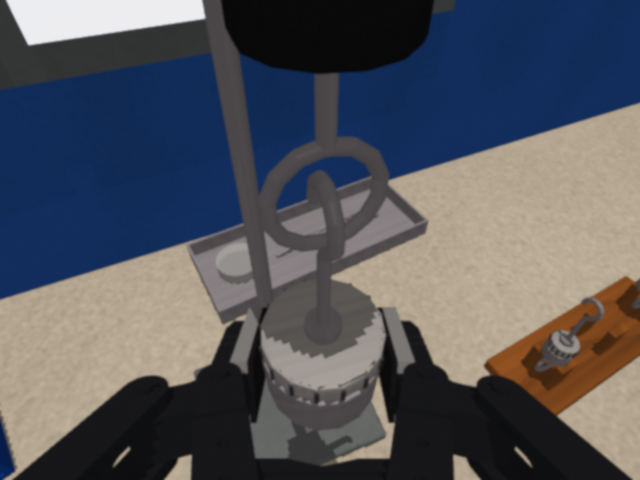

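The hook is through the eye (ring centre (325,195), crown at (320,180)). Lowering gently now.

```bash
python3 -m crank '[[[0,0,0],[0,0,0]],[[0,0,0],[0,0,0]]]' | grep -E "contact|tcp"; python3 -m crank '[[[-0.3,0,0.16],[0,0,0]],[[-0.35,0,0.18],[0,0,0]],[[-0.35,0,0.18],[0,0,0]],[[-0.35,0,0.18],[0,0,0]],[[0,0,0],[0,0,0]]]' | grep -E "contact|tcp";  for i in 1 2 3; do python3 -m crank '[[[0,0,0],[0,0,0]]]' | grep contact; done; for k in 1 2; do python3 -m crank '[[[-0.3,0,0.15],[0,0,0]],[[-0.3,0,0.15],[0,0,0]],[[-0.3,0,0.15],[0,0,0]],[[0,0,0],[0,0,0]]]' | grep -E "contact|tcp";  for i in 1 2 3; do python3 -m crank '[[[0,0,0],[0,0,0]]]' | grep contact; done; done; python3 log.py
```

```text
tcp_pos: [0.6396, 0.166, 0.2755]
contact_force: [-2.9, 0.7, -6.5]
tcp_pos: [0.64, 0.1655, 0.26]
contact_force: [-0.1, -0.3, -3.0]
contact_force: [0.9, -0.7, -1.6]
contact_force: [0.1, -0.6, -2.0]
contact_force: [0.2, 0.9, -1.8]
tcp_pos: [0.6397, 0.1658, 0.25]
contact_force: [-0.0, -0.3, -2.0]
contact_force: [0.2, -0.3, -1.9]
contact_force: [-0.6, -0.6, -1.6]
contact_force: [-0.8, 0.4, -1.7]
tcp_pos: [0.6396, 0.1659, 0.2399]
contact_force: [0.2, -0.8, -0.2]
contact_force: [0.2, 0.7, -0.0]
contact_force: [-0.2, -0.9, 0.3]
contact_force: [0.3, -0.9, -0.5]
t 14.4 q [ 0.156  0.775 -1.242  2.1    1.837  1.653  2.409] p [0.64  0.166 0.241] x [ 0.416 -0.196  0.888] z [ 0.802 -0.381 -0.46 ] F [ 0.322 -0.913 -0.487] g 0.0406 41.6
```

```bash
cat > eye2.py <<'E'
from h import *
import sys
from scipy.optimize import least_squares
np.set_printoptions(precision=4,suppress=True)
o,im,d,P=snap("wrist",sys.argv[1]); e=np.array(list(map(float,sys.argv[2:5]))); c0=e+[0,0,.012]
R=Ro.from_rotvec(o["orientation"]).as_matrix(); g=o["tcp_pos"]-.019*R[:,2]
a=np.radians(-4.7); D=P-c0; nx=D[...,0]*np.cos(a)+D[...,1]*np.sin(a); t=-D[...,0]*np.sin(a)+D[...,1]*np.cos(a)
sel=(np.abs(nx)<.005)&(np.hypot(t,D[...,2])<.024)&(np.abs(t)>.004)&(D[...,2]<.016); Q=P[sel]
def res(v):
    D=Q-v[:3]; nx=D[:,0]*np.cos(a)+D[:,1]*np.sin(a); t=-D[:,0]*np.sin(a)+D[:,1]*np.cos(a)
    return np.hypot(np.hypot(t,D[:,2])-.014,nx)-.002
r=least_squares(res,c0,loss="soft_l1",f_scale=.001); b=r.x-[0,0,.012]
hk=(nx<-.005)&(nx>-.012)&(np.abs(t)<.004)&(D[...,2]<.02)&(D[...,2]>-.02)
print("n",len(Q),"inner bottom",b,"rms",np.sqrt(np.mean(r.fun**2)),"grasp",g,"bight(old offset)",g+[.0026,-.0004,.0726],"F",o["contact_force"])
E
for i in 1 2 3 4 5 6 7; do python3 -m crank '[[[0,0,0],[0,0,0]]]' | grep contact; done; python3 eye2.py w6 .627 .172 .322; python3 -c "
from h import *
z=np.load('pics/w6.npz'); cv2.imwrite('pics/w6.png',z['im'][60:380,180:480,::-1])"
```

```text
contact_force: [0.4, 0.6, -0.7]
contact_force: [0.1, 0.1, -0.4]
contact_force: [0.6, 0.1, -1.3]
contact_force: [0.2, 0.8, -0.4]
contact_force: [1.3, -0.7, -0.2]
contact_force: [0.6, -0.4, -0.6]
contact_force: [0.7, 0.6, -0.3]
n 6519 inner bottom [0.627  0.1718 0.3213] rms 0.00047388486025001493 grasp [0.6244 0.1731 0.2493] bight(old offset) [0.627  0.1727 0.3219] F [ 0.6857  0.5786 -0.3237]
```

View pics/w6.png

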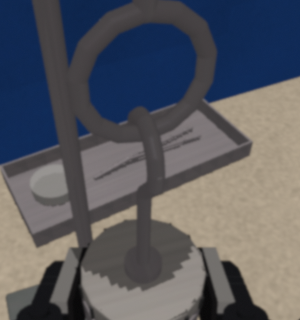

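Crop: the crown is seated on the lower wire at (145,125) and the balance is drawn out by 18.6 mm, with about 0.5 N still on the fingers. Lowering a bit more.

```bash
python3 -m crank '[[[-0.22,0,0.12],[0,0,0]],[[-0.22,0,0.12],[0,0,0]],[[0,0,0],[0,0,0]]]' | grep -E "tcp"; for i in 1 2 3 4 5 6 7 8; do python3 -m crank '[[[0,0,0],[0,0,0]]]' | grep contact; done; python3 eye2.py w7 .627 .172 .316
```

```text
tcp_pos: [0.6397, 0.1659, 0.2351]
contact_force: [0.1, 0.4, -0.0]
contact_force: [0.9, -0.0, -0.3]
contact_force: [0.8, 0.9, -0.2]
contact_force: [0.8, 0.2, 0.1]
contact_force: [-0.5, 0.2, -0.7]
contact_force: [0.8, -0.1, -0.1]
contact_force: [1.1, -0.2, 1.3]
contact_force: [-0.3, 0.1, 0.2]
n 6555 inner bottom [0.627  0.1718 0.3163] rms 0.0004797337511145472 grasp [0.6245 0.1731 0.2443] bight(old offset) [0.6271 0.1727 0.3169] F [-0.2678  0.0975  0.2427]
```

```bash
python3 -c "
import json,numpy as np
z=[json.loads(l)['contact_force'] for l in open('log.jsonl') if l.strip()]
u=np.array(z)[[0,1,2,3,4,5,6,7,8,9,10,11,12]]; print(u.mean(0),u.std(0))"; for i in 1 2 3 4 5 6 7 8 9 10 11 12; do python3 -m crank '[[[0,0,0],[0,0,0]]]' | grep contact; done
```

```text
[ 0.12288606 -0.05945832 -0.09149892] [0.85939407 0.43424552 0.50543931]
contact_force: [0.6, 0.1, -0.5]
contact_force: [0.0, 0.2, -0.2]
contact_force: [0.2, 0.5, 0.0]
contact_force: [0.1, 0.0, 0.1]
contact_force: [0.0, 0.7, -0.5]
contact_force: [-0.6, 0.3, 0.0]
contact_force: [1.3, 0.1, -0.3]
contact_force: [0.5, 0.3, 0.4]
contact_force: [-0.3, -0.5, 1.0]
contact_force: [-0.1, -0.5, -0.2]
contact_force: [0.3, 0.9, -0.1]
contact_force: [0.8, -0.1, 0.0]
```

```bash
python3 -m crank '[[[0,0,0],[0,0,0]],[[0,0,0],[0,0,0]],[[0,0,0],[0,0,0]],[[0,0,0],[0,0,0]],[[0,0,0],[0,0,0]]]' 5.6; python3 -m crank '[[[0,0,0],[0,0,0]],[[0,0,0],[0,0,0]],[[0,0,0],[0,0,0]],[[0,0,0],[0,0,0]],[[0,0,0],[0,0,0]]]'; python3 eye2.py w8 .627 .172 .316; python3 hook.py w8b
```

```text
clock: 18.0
tcp_pos: [0.6397, 0.1658, 0.2355]
orientation: [2.443, -0.549, 1.485]
contact_force: [-0.1, 0.1, 0.4]
grip_width: 0.0562
gripper_force: 0.0
clock: 18.5
tcp_pos: [0.6398, 0.1658, 0.2355]
orientation: [2.443, -0.549, 1.485]
contact_force: [0.7, -0.1, -0.5]
grip_width: 0.0561
gripper_force: 0.0
n 6410 inner bottom [0.627  0.1718 0.3154] rms 0.00047522723894458395 grasp [0.6245 0.1731 0.2443] bight(old offset) [0.6271 0.1727 0.3169] F [ 0.6559 -0.095  -0.5143]
n 5714 hook rel grasp: wire top z 0.10982582316548112 yaw 84.62181161974979 along -0.0157684866720741 0.014209896867698715 mid -0.0007792949021876924 lat -0.001026242190632775 centre [ 0.0009 -0.0009] grasp [0.6245 0.1731 0.2443]
lid z pct [0.0094 0.0132 0.0147 0.018 ] stem [ 0.0004 -0.      0.0441]
```

```bash
python3 - <<'E'
from ik import *
from bench import monitor
np.set_printoptions(precision=2,suppress=True)
q0=monitor.get_obs()["joints"]
for az in (8,14):
  q=q0
  for g,a in(([.544,.211,.290],-25.4),([.56,.1,.30],-15),([.57,-.05,.28],0),([.58,-.18,.22],az),([.59,-.25,.15],az),([.656,-.2395,.072],az),([.656,-.2395,.2],az),([.6,-.05,.22],az-2),([.58,.16,.12],az-3),([.62,.17,.125],az-3),([.62,.17,.09],az-3)):
    q,e,b=solve(*tgt(g,a,28,0),q,.003,q); print(az,g,q,round(e,4),round(b,4),round(margin(q),2), wristz(q)[1])
E
python3 plan.py .56 .204 .281 -25.4 27.5
```

```text
8 [0.544, 0.211, 0.29] [ 0.06  0.65 -1.31  2.14  1.63  1.7   2.35] 0.0 0.0 0.1 [0.3  0.33 0.43]
8 [0.56, 0.1, 0.3] [ 0.54  0.43 -1.41  2.34  1.81  1.23  2.46] 0.0 0.0 0.0 [0.3  0.17 0.44]
8 [0.57, -0.05, 0.28] [ 1.24  0.39 -1.41  2.44  2.57  0.59  2.34] 0.0 0.0 0.0 [ 0.3  -0.05  0.42]
8 [0.58, -0.18, 0.22] [ 1.48  0.71 -1.26  2.32  3.17  0.36  2.33] 0.0 0.0 0.12 [ 0.31 -0.22  0.36]
8 [0.59, -0.25, 0.15] [ 1.48  0.9  -1.12  2.23  3.37  0.34  2.35] 0.0 0.0 0.17 [ 0.32 -0.29  0.29]
8 [0.656, -0.2395, 0.072] [ 1.28  1.06 -0.99  2.12  3.33  0.44  2.46] 0.0 0.0 0.27 [ 0.39 -0.28  0.22]
8 [0.656, -0.2395, 0.2] [ 1.37  0.82 -1.14  2.12  3.21  0.27  2.37] 0.0 0.0 0.1 [ 0.39 -0.28  0.34]
8 [0.6, -0.05, 0.22] [ 1.06  0.58 -1.18  2.41  2.81  0.66  2.34] 0.0 0.0 0.03 [ 0.33 -0.08  0.36]
8 [0.58, 0.16, 0.12] [ 0.16  0.77 -0.88  2.44  2.48  1.27  2.17] 0.0 0.0 0.0 [0.31 0.14 0.26]
8 [0.62, 0.17, 0.125] [ 0.21  0.79 -0.91  2.35  2.48  1.2   2.26] 0.0 0.0 0.09 [0.35 0.15 0.27]
8 [0.62, 0.17, 0.09] [ 0.15  0.86 -0.83  2.35  2.54  1.26  2.2 ] 0.0 0.0 0.09 [0.35 0.15 0.23]
14 [0.544, 0.211, 0.29] [ 0.06
[... 526 characters left out ...]
32] 0.0 0.0 0.14 [ 0.39 -0.31  0.22]
14 [0.656, -0.2395, 0.2] [ 1.39  0.83 -1.12  2.07  3.77  0.17  1.9 ] 0.0 0.0 0.0 [ 0.39 -0.31  0.34]
14 [0.6, -0.05, 0.22] [ 1.11  0.57 -1.14  2.39  3.06  0.54  2.21] 0.0 0.0 0.05 [ 0.33 -0.11  0.36]
14 [0.58, 0.16, 0.12] [ 0.56  1.14 -1.32  2.44  2.58  1.38  2.69] 0.0 0.0 0.0 [0.31 0.11 0.26]
14 [0.62, 0.17, 0.125] [ 0.57  1.17 -1.34  2.35  2.57  1.33  2.77] 0.0 0.0 0.07 [0.35 0.12 0.27]
14 [0.62, 0.17, 0.09] [ 0.53  1.22 -1.26  2.35  2.65  1.34  2.73] 0.0 0.0 0.09 [0.35 0.12 0.23]
N 3 dist cm [-8.   3.8  4.6] turn [ 0.    -0.002  0.001]
[[[-0.01,-0.01,-3.31],[0.0,-0.001,0.0]],[[-0.01,-0.01,-3.31],[0.0,-0.001,0.0]],[[-0.01,-0.01,-3.31],[0.0,-0.001,0.0]]]
```

```bash
python3 -m crank '[[[0,0,-1],[0,0,0]],[[0,0,-2],[0,0,0]],[[0,0,-2.5],[0,0,0]],[[0,0,-2.5],[0,0,0]],[[0,0,-2],[0,0,0]]]' >/dev/null; python3 log.py; python3 eye2.py w9 .627 .172 .3154;  python3 plan.py .63 0 .26 -8 28 8
```

```text
t 19.1 q [ 0.067  0.677 -1.339  2.147  1.649  1.744  2.347] p [0.558 0.205 0.282] x [ 0.416 -0.196  0.888] z [ 0.803 -0.38  -0.46 ] F [ 0.234 -0.316  0.262] g 0.0559 0.0
n 1402 inner bottom [0.6272 0.172  0.3155] rms 0.0005066513819169846 grasp [0.5427 0.2123 0.2912] bight(old offset) [0.5453 0.2119 0.3638] F [ 0.2341 -0.3159  0.2621]
N 8 dist cm [  7.4 -20.7  -2.4] turn [ 0.263 -0.011 -0.139]
[[[0.62,1.96,1.85],[0.033,-0.001,-0.017]],[[0.59,2.03,1.79],[0.033,-0.001,-0.017]],[[0.56,2.1,1.72],[0.033,-0.001,-0.017]],[[0.52,2.16,1.65],[0.033,-0.001,-0.017]],[[0.49,2.22,1.58],[0.033,-0.001,-0.017]]]
[[[0.45,2.28,1.5],[0.033,-0.001,-0.017]],[[0.41,2.34,1.42],[0.033,-0.001,-0.017]],[[0.37,2.39,1.35],[0.033,-0.001,-0.017]]]
```

```bash
python3 plan.py .55 .06 .29 -16 28 5
```

```text
N 5 dist cm [ -0.6 -14.7   0.6] turn [ 0.139 -0.011 -0.075]
[[[0.63,2.73,0.95],[0.028,-0.002,-0.015]],[[0.59,2.76,0.87],[0.028,-0.002,-0.015]],[[0.55,2.79,0.8],[0.028,-0.002,-0.015]],[[0.51,2.82,0.72],[0.028,-0.002,-0.015]],[[0.47,2.85,0.64],[0.028,-0.002,-0.015]]]
```

```bash
python3 -m crank '[[[0.6,2.7,0.9],[0.028,-0.002,-0.015]],[[0.6,2.8,0.9],[0.028,-0.002,-0.015]],[[0.5,2.8,0.8],[0.028,-0.002,-0.015]],[[0.5,2.8,0.7],[0.028,-0.002,-0.015]],[[0.5,2.8,0.6],[0.028,-0.002,-0.015]]]' >/dev/null; python3 log.py;  python3 plan.py .63 -.14 .26 5 28 10
```

```text
t 19.65 q [ 0.632  0.304 -1.389  2.415  1.814  1.095  2.398] p [0.551 0.057 0.287] x [ 0.453 -0.128  0.883] z [ 0.847 -0.247 -0.47 ] F [ 1.401 -0.576  0.678] g 0.056 0.0
N 10 dist cm [  7.9 -19.7  -2.7] turn [ 0.328  0.002 -0.17 ]
[[[0.37,1.67,1.28],[0.033,0.0,-0.017]],[[0.34,1.71,1.23],[0.033,0.0,-0.017]],[[0.31,1.76,1.17],[0.033,0.0,-0.017]],[[0.28,1.8,1.11],[0.033,0.0,-0.017]],[[0.25,1.84,1.05],[0.033,0.0,-0.017]]]
[[[0.22,1.88,0.99],[0.033,0.0,-0.017]],[[0.18,1.91,0.93],[0.033,0.0,-0.017]],[[0.15,1.95,0.87],[0.033,0.0,-0.017]],[[0.12,1.98,0.8],[0.033,0.0,-0.017]],[[0.08,2.0,0.74],[0.033,0.0,-0.017]]]
```

```bash
python3 -m crank '[[[0.7,0.8,2.2],[0.01,0,-0.005]],[[0.5,1.5,2],[0.033,0,-0.017]],[[0.3,1.8,1.5],[0.036,0,-0.018]],[[0.3,1.8,1.2],[0.036,0,-0.018]],[[0.3,1.9,1],[0.036,0,-0.018]]]' >/dev/null; python3 log.py; python3 -m crank '[[[0.2,1.9,0.9],[0.036,0,-0.018]],[[0.2,2,0.7],[0.036,0,-0.018]],[[0.2,2,0.7],[0.036,0,-0.018]],[[0.1,2,0.5],[0.036,0,-0.018]],[[0.1,2.2,0.5],[0.036,0,-0.018]]]' >/dev/null; python3 log.py;  python3 plan.py .60 -.245 .165 12 28 7
```

```text
t 20.15 q [ 1.016  0.41  -1.327  2.396  2.327  0.759  2.426] p [ 0.612 -0.038  0.269] x [ 0.466 -0.053  0.883] z [ 0.877 -0.099 -0.469] F [1.028 0.489 0.256] g 0.0561 0.0
t 20.65 q [ 1.374  0.62  -1.333  2.268  2.783  0.383  2.512] p [ 0.641 -0.141  0.261] x [0.467 0.037 0.883] z [ 0.88   0.08  -0.469] F [ 0.371 -0.074 -0.383] g 0.0563 0.0
N 7 dist cm [ -4.1 -10.4  -9.6] turn [ 0.105 -0.001 -0.061]
[[[-1.54,1.44,0.0],[0.015,-0.0,-0.009]],[[-1.55,1.43,-0.02],[0.015,-0.0,-0.009]],[[-1.56,1.41,-0.04],[0.015,-0.0,-0.009]],[[-1.58,1.4,-0.06],[0.015,-0.0,-0.009]],[[-1.59,1.38,-0.08],[0.015,-0.0,-0.009]]]
[[[-1.6,1.37,-0.1],[0.015,-0.0,-0.009]],[[-1.61,1.35,-0.12],[0.015,-0.0,-0.009]]]
```

```bash
python3 -m crank '[[[-1.5,1.4,0],[0.02,0,-0.012]],[[-1.5,1.4,0],[0.02,0,-0.012]],[[-1.6,1.4,0],[0.02,0,-0.012]],[[-1.6,1.4,-0.1],[0.02,0,-0.012]],[[-1.6,1.4,-0.1],[0.02,0,-0.012]]]' >/dev/null; python3 -m crank '[[[-1.6,1.4,-0.1],[0.01,0,-0.005]],[[-1.6,1.4,-0.1],[0,0,0]],[[0,0,0],[0,0,0]]]' >/dev/null; python3 log.py
python3 - <<'E'
from h import *
np.set_printoptions(precision=4,suppress=True)
o,im,d,P=snap("wrist","w10")
sel=(np.hypot(P[...,0]-.656,P[...,1]+.24)<.028)&(P[...,2]>.06)&(P[...,2]<.16); Q=P[sel]
b=Q[(Q[:,2]>.06)&(Q[:,2]<.076)]; l=Q[(Q[:,2]>.0785)&(Q[:,2]<.083)]; q=Q[Q[:,2]>.129]
print(b.min(0),b.max(0),"lid",l.min(0),l.max(0),(l.min(0)+l.max(0))/2)
w=np.linalg.eigh(np.cov(q[:,:2].T)); u=w[1][:,1]*np.sign(w[1][0,1]); n=np.array([-u[1],u[0]]); s=q[:,:2]@u
print("hook yaw",np.degrees(np.arctan2(u[1],u[0])),"centre",u*(s.min()+s.max())/2+n*np.median(q[:,:2]@n),s.max()-s.min(),"top",np.sort(Q[:,2])[-8])
E
python3 plan.py .622 -.2475 .086 12 28 3;python3 plan.py .675 -.2365 .066 12 28
```

```text
t 21.45 q [ 1.594  0.975 -1.266  2.195  3.12   0.177  2.692] p [ 0.601 -0.248  0.163] x [0.46  0.095 0.883] z [ 0.863  0.184 -0.47 ] F [ 0.09  -0.388 -0.969] g 0.0565 0.0
[ 0.6389 -0.2572  0.06  ] [ 0.6628 -0.2236  0.076 ] lid [ 0.6398 -0.2568  0.0785] [ 0.6734 -0.2238  0.0829] [ 0.6566 -0.2403  0.0807]
hook yaw -6.519639098000776 centre [ 0.6554 -0.2411] 0.019420614458853458 top 0.15062112645569067
N 3 dist cm [ 2.  -0.1 -7.8] turn [-0.003 -0.001 -0.001]
[[[-2.01,0.18,1.79],[-0.001,-0.0,-0.0]],[[-2.0,0.18,1.79],[-0.001,-0.0,-0.0]],[[-2.0,0.18,1.8],[-0.001,-0.0,-0.0]]]
N 3 dist cm [ 7.3  1.  -9.8] turn [-0.003 -0.001 -0.001]
[[[-1.75,0.2,3.7],[-0.001,-0.0,-0.0]],[[-1.75,0.19,3.7],[-0.001,-0.0,-0.0]],[[-1.75,0.19,3.7],[-0.001,-0.0,-0.0]]]
```

```bash
python3 -m crank '[[[-2,0.1,2],[0,0,0]],[[-2,0.1,2],[0,0,0]],[[-2,0.1,2],[0,0,0]],[[0,0,0],[0,0,0]]]' >/dev/null; python3 log.py; python3 plan.py .6724 -.237 .065 12 28 5
```

```text
t 21.9 q [ 1.478  1.13  -1.151  2.158  3.184  0.283  2.755] p [ 0.627 -0.241  0.082] x [0.46  0.098 0.883] z [ 0.862  0.19  -0.47 ] F [-0.36   0.374 -0.678] g 0.0561 0.0
N 5 dist cm [ 4.5  0.4 -1.7] turn [-0.007  0.     0.   ]
[[[0.12,0.12,0.95],[-0.001,0.0,0.0]],[[0.12,0.12,0.95],[-0.001,0.0,0.0]],[[0.12,0.12,0.95],[-0.001,0.0,0.0]],[[0.12,0.11,0.95],[-0.001,0.0,0.0]],[[0.12,0.11,0.95],[-0.001,0.0,0.0]]]
```

```bash
python3 -m crank '[[[0.2,0.4,0.2],[0,0,0]],[[0.1,0.1,1.1],[0,0,0]],[[0.1,0.1,1.2],[0,0,0]],[[0.1,0,1.1],[0,0,0]],[[0.1,0,1],[0,0,0]]]' >/dev/null; python3 -m crank '[[[0,0,0],[0,0,0]]]' ; python3 plan.py .6724 -.237 .065 12 28
```

```text
clock: 22.5
tcp_pos: [0.6722, -0.2386, 0.0677]
orientation: [-2.586, -0.279, -1.556]
contact_force: [-0.5, 0.2, -0.4]
grip_width: 0.0563
gripper_force: 0.0
N 1 dist cm [ 0.   0.2 -0.3] turn [-0.005 -0.002  0.003]
[[[-0.21,-0.15,0.17],[-0.005,-0.002,0.003]]]
```

```bash
python3 -m crank '[[[-0.25,-0.15,0.15],[0,0,0]],[[0,0,0],[0,0,0]]]' | grep -E "tcp|contact"; python3 -m crank '[[[0,0,0],[0,0,0]],[[0,0,0],[0,0,0]],[[0,0,0],[0,0,0]],[[0,0,0],[0,0,0]],[[0,0,0],[0,0,0]]]' 2.8 40 | grep -E "tcp|contact|grip"; python3 -m crank '[[[0.9,0,-0.5],[0,0,0]],[[2.4,0,-1.3],[0,0,0]],[[2.4,0,-1.3],[0,0,0]],[[2.4,0,-1.3],[0,0,0]],[[0,0,0],[0,0,0]]]' >/dev/null; python3 log.py; python3 hook.py w11
```

```text
tcp_pos: [0.6702, -0.2377, 0.0641]
contact_force: [0.1, 0.3, -0.3]
tcp_pos: [0.6707, -0.2382, 0.0647]
contact_force: [-1.7, 0.1, 0.9]
grip_width: 0.0323
gripper_force: 39.6
t 23.7 q [ 1.426  0.975 -1.205  2.092  3.078  0.207  2.687] p [ 0.671 -0.238  0.162] x [0.454 0.103 0.885] z [ 0.865  0.186 -0.465] F [ 0.634 -0.303 -0.727] g 0.0318 39.7
n 1957 hook rel grasp: wire top z 0.07703095758250492 yaw -6.885657748902872 along -0.008205801659593264 0.011074295270253505 mid 0.0014342468053301204 lat -0.00025464610240331876 centre [ 0.0014 -0.0004] grasp [ 0.6549 -0.2418  0.1706]
lid z pct [0.0055 0.0074 0.0184 0.0243] stem [ 0.0013 -0.0002  0.0443]
```

```bash
python3 - <<'E'
from ik import *
from bench import monitor
np.set_printoptions(precision=2,suppress=True)
q=monitor.get_obs()["joints"]
for g,a in(([.64,-.06,.22],12),([.62,.08,.17],12),([.5957,.1749,.1339],12),([.6256,.172,.134],12),([.6256,.172,.1],12)):
    for f in (.25,.5,.75,1): pass
    q,e,b=solve(*tgt(g,a,27.8,0),q,.003,q); print(g,q,round(e,4),round(b,4),round(margin(q),2))
E
python3 plan.py .655 -.07 .215 12 27.8 6
```

```text
[0.64, -0.06, 0.22] [ 1.17  0.75 -1.27  2.3   2.8   0.52  2.58] 0.0 0.0 0.14
[0.62, 0.08, 0.17] [ 0.68  0.74 -1.1   2.4   2.71  0.91  2.41] 0.0 0.0 0.04
[0.5957, 0.1749, 0.1339] [ 0.29  0.77 -0.95  2.41  2.6   1.14  2.28] 0.0 0.0 0.03
[0.6256, 0.172, 0.134] [ 0.33  0.79 -0.96  2.35  2.61  1.09  2.33] 0.0 0.0 0.09
[0.6256, 0.172, 0.1] [ 0.28  0.86 -0.88  2.35  2.68  1.14  2.29] 0.0 0.0 0.09
N 6 dist cm [-1.5 16.8  5.6] turn [-0.002  0.001  0.005]
[[[0.99,-2.8,-0.13],[-0.0,0.0,0.001]],[[0.99,-2.8,-0.13],[-0.0,0.0,0.001]],[[0.99,-2.8,-0.14],[-0.0,0.0,0.001]],[[0.98,-2.8,-0.14],[-0.0,0.0,0.001]],[[0.98,-2.8,-0.14],[-0.0,0.0,0.001]]]
[[[0.98,-2.8,-0.14],[-0.0,0.0,0.001]]]
```

```bash
python3 -m crank '[[[1.8,-1,-0.6],[0,0,0]],[[1.8,-2.8,-0.6],[0,0,0]],[[1,-3,-0.1],[0,0,0]],[[0.9,-3,-0.1],[0,0,0]],[[0.3,-3,0],[0,0,0]]]' >/dev/null; python3 -m crank '[[[0,-3,0],[0,0,0]],[[0,-1.5,0],[0,0,0]],[[0,0,0],[0,0,0]]]' >/dev/null; python3 log.py;  python3 plan.py .63 .06 .18 12 27.8 5; python3 plan.py .612 .1784 .1251 12 27.8 8
```

```text
t 24.55 q [ 1.206  0.727 -1.276  2.307  2.841  0.483  2.55 ] p [ 0.646 -0.063  0.214] x [0.459 0.102 0.882] z [ 0.861  0.192 -0.47 ] F [-0.716  0.342 -2.147] g 0.0323 39.9
N 5 dist cm [-1.6 12.3 -3.4] turn [-0.009  0.005  0.004]
[[[-0.49,-2.46,0.51],[-0.002,0.001,0.001]],[[-0.49,-2.46,0.51],[-0.002,0.001,0.001]],[[-0.5,-2.46,0.5],[-0.002,0.001,0.001]],[[-0.5,-2.46,0.5],[-0.002,0.001,0.001]],[[-0.5,-2.47,0.49],[-0.002,0.001,0.001]]]
N 8 dist cm [-3.4 24.1 -8.9] turn [-0.009  0.005  0.004]
[[[-0.87,-3.03,0.73],[-0.001,0.001,0.0]],[[-0.87,-3.03,0.73],[-0.001,0.001,0.0]],[[-0.87,-3.03,0.73],[-0.001,0.001,0.0]],[[-0.87,-3.03,0.72],[-0.001,0.001,0.0]],[[-0.87,-3.03,0.72],[-0.001,0.001,0.0]]]
[[[-0.88,-3.03,0.71],[-0.001,0.001,0.0]],[[-0.88,-3.03,0.71],[-0.001,0.001,0.0]],[[-0.88,-3.04,0.71],[-0.001,0.001,0.0]]]
```

```bash
python3 -m crank '[[[-0.5,-2.5,0.6],[0,0,0]],[[-1.3,-3,0.7],[0,0,0]],[[-1.4,-3,0.9],[0,0,0]],[[-1.4,-3,0.9],[0,0,0]],[[-1,-3,0.7],[0,0,0]]]' >/dev/null; python3 log.py; python3 plan.py .612 .1784 .1251 12 27.8 4
```

```text
t 25.05 q [ 0.76   0.856 -1.186  2.421  2.693  0.972  2.537] p [0.624 0.076 0.145] x [0.46  0.098 0.882] z [ 0.863  0.185 -0.471] F [-0.341  0.858 -1.831] g 0.0324 40.0
N 4 dist cm [-1.2 10.2 -2. ] turn [-0.001  0.005  0.   ]
[[[-0.34,-2.56,0.45],[-0.0,0.001,0.0]],[[-0.34,-2.56,0.45],[-0.0,0.001,0.0]],[[-0.34,-2.56,0.45],[-0.0,0.001,0.0]],[[-0.34,-2.56,0.45],[-0.0,0.001,0.0]]]
```

```bash
python3 -m crank '[[[-0.5,-2.1,0.5],[0,0,0]],[[-0.4,-2.6,0.5],[0,0,0]],[[-0.4,-2.6,0.4],[0,0,0]],[[0,-2,0.3],[0,0,0]],[[0,0,0],[0,0,0]]]' >/dev/null;  python3 -m crank '[[[0,0,0],[0,0,0]]]' >/dev/null; python3 log.py; python3 hook.py w12;python3 -c "
from h import *
z=np.load('pics/w12.npz'); cv2.imwrite('pics/w12.png',z['im'][...,::-1])"; python3 eye.py w12 .627 .172 .1944
```

```text
t 25.65 q [ 0.486  0.935 -1.181  2.408  2.571  1.209  2.522] p [0.613 0.169 0.127] x [0.459 0.099 0.883] z [ 0.863  0.186 -0.47 ] F [ 0.195 -1.422 -1.205] g 0.0321 40.0
n 18163 hook rel grasp: wire top z 0.10737283700279004 yaw -78.17653483914498 along -0.018895266242097013 0.019520984028188325 mid 0.0003128588930456557 lat 0.012513736027777604 centre [0.0123 0.0023] grasp [0.597  0.1658 0.1359]
lid z pct [0.0056 0.0075 0.0183 0.0243] stem [ 0.0016 -0.0004  0.0444]
n 2358 yaw 168.87750067847475 normal [-0.9803  0.1927 -0.0423]
centre [0.6274 0.172  0.2073] inner bottom [0.6274 0.172  0.1953] yaw -2.081901633048315 rms 0.003094497996852133
```

View pics/w12.png

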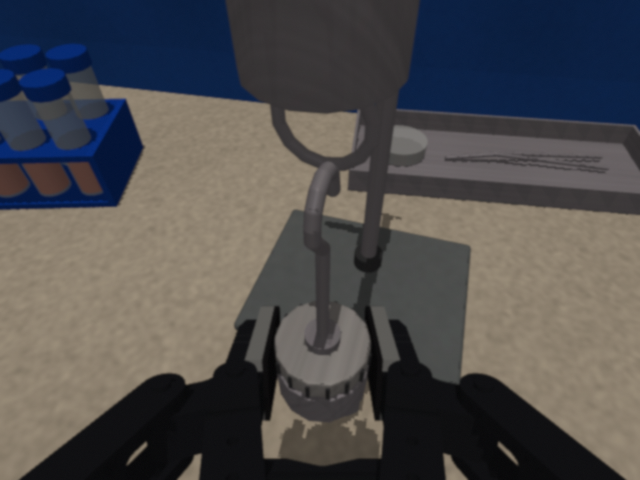

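The large hangs at the top of the picture with its ring's bottom at about (325,160). The mid's hook crown, at about (322,170), is still in front of it.

```bash
python3 eye2.py w13 .6274 .172 .195
python3 - <<'E'
from h import *
np.set_printoptions(precision=4,suppress=True)
z=np.load("pics/w13.npz"); o={"tcp_pos":z["p"],"orientation":z["o"]}; P=cloud("wrist",z["d"],o)
R=Ro.from_rotvec(z["o"]).as_matrix(); g=z["p"]-.019*R[:,2]; L=P-g
Q=L[(np.hypot(L[...,0]-.0014,L[...,1])<.014)&(L[...,2]>.055)&(L[...,2]<.08)]; print("hook top",np.sort(Q[:,2])[-8],Q.min(0),Q.max(0))
for u,v in((330,165),(322,162),(300,150),(345,160),(285,128)): print(u,v,P[v,u])
E
```

```text
n 2023 inner bottom [0.6284 0.1721 0.195 ] rms 0.000728899002007334 grasp [0.5971 0.165  0.136 ] bight(old offset) [0.5997 0.1646 0.2086] F [ 0.0485  0.0622 -1.9256]
hook top 0.077185346043766 [-0.0077 -0.0027  0.0551] [0.0119 0.0027 0.0775]
330 165 [0.6033 0.1639 0.2119]
322 162 [0.6277 0.1709 0.1943]
300 150 [0.6295 0.1779 0.1963]
345 160 [0.626  0.164  0.1972]
285 128 [0.6314 0.1827 0.2018]
```

```bash
python3 -m crank '[[[0.1,-0.3,0.3],[0,0,0]],[[0.1,-0.35,0.3],[0,0,0]],[[0,0,0],[0,0,0]],[[0,0,0],[0,0,0]]]' | grep -E "tcp|contact"; python3 -m crank '[[[0.28,0.13,0.54],[0,0,0]],[[0.28,0.13,0.54],[0,0,0]],[[0,0,0],[0,0,0]]]' | grep -E "tcp|contact"; python3 -m crank '[[[0.28,0.13,0.54],[0,0,0]],[[0.28,0.13,0.54],[0,0,0]],[[0,0,0],[0,0,0]]]' | grep -E "tcp|contact"; python3 log.py; python3 eye2.py w14 .6284 .172 .195; python3 -c "
from h import *
z=np.load('pics/w14.npz'); cv2.imwrite('pics/w14.png',z['im'][...,::-1])"
```

```text
tcp_pos: [0.6179, 0.1775, 0.127]
contact_force: [-0.1, 0.3, -1.5]
tcp_pos: [0.6316, 0.1771, 0.1272]
contact_force: [-0.6, 0.0, -1.9]
tcp_pos: [0.6438, 0.1773, 0.127]
contact_force: [-0.2, 0.3, -1.1]
t 26.75 q [ 0.476  0.946 -1.165  2.341  2.573  1.163  2.551] p [0.644 0.177 0.127] x [0.457 0.098 0.884] z [ 0.864  0.186 -0.468] F [-0.203  0.311 -1.099] g 0.0321 40.0
n 922 inner bottom [0.6336 0.1711 0.1975] rms 0.0012617992028270413 grasp [0.6274 0.1738 0.1359] bight(old offset) [0.63   0.1734 0.2085] F [-0.2033  0.3114 -1.0993]
```

View pics/w14.png

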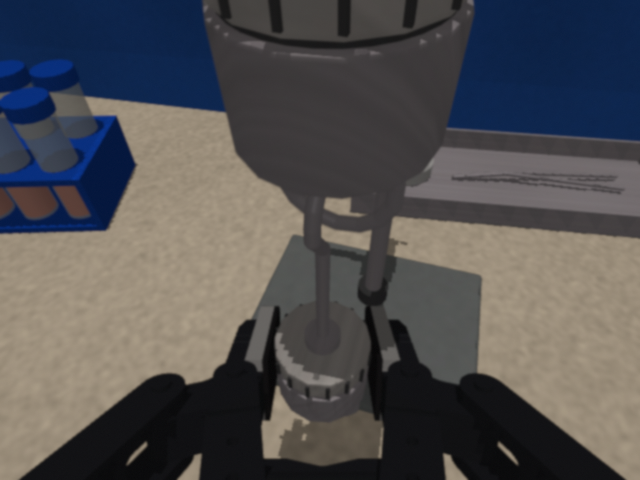

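Run:
```python
from h import *
np.set_printoptions(precision=4,suppress=True)
z=np.load("pics/w14.npz"); P=cloud("wrist",z["d"],{"tcp_pos":z["p"],"orientation":z["o"]})
for v in (195,200,205,210,215,220,225,230):
    row=P[v,270:420:6]; print(v,[(270+6*i,*np.round(p*1000,0).astype(int)) for i,p in enumerate(row) if p[0]<.68 and p[2]>.15])
Q=P[150:190,215:460].reshape(-1,3); Q=Q[(Q[:,0]<.68)&(Q[:,2]>.21)]; 
A=np.c_[2*Q[:,:2],np.ones(len(Q))]; c=np.linalg.lstsq(A,(Q[:,:2]**2).sum(1),rcond=None)[0]; print("large axis",c[:2],np.sqrt(c[2]+c[:2]@c[:2]),"zmin",Q[:,2].min())
```

```text
195 [(288, np.int64(635), np.int64(183), np.int64(200)), (294, np.int64(635), np.int64(182), np.int64(200)), (300, np.int64(636), np.int64(181), np.int64(200)), (306, np.int64(637), np.int64(179), np.int64(199)), (312, np.int64(625), np.int64(175), np.int64(210)), (318, np.int64(613), np.int64(171), np.int64(221)), (324, np.int64(612), np.int64(169), np.int64(221)), (330, np.int64(613), np.int64(168), np.int64(221)), (336, np.int64(613), np.int64(167), np.int64(221)), (342, np.int64(614), np.int64(167), np.int64(220)), (348, np.int64(613), np.int64(166), np.int64(221)), (354, np.int64(614), np.int64(165), np.int64(221)), (390, np.int64(630), np.int64(159), np.int64(208)), (396, np.int64(630), np.int64(157), np.int64(209)), (402, np.int64(631), np.int64(156), np.int64(208))]
200 [(294, np.int64(635), np.int64(182), np.int64(198)), (300, np.int64(635), np.int64(180), np.int64(199)), (306, np.int64(624), np.int64(176), np.int64(209)), (312, np.int64(624), np.int64(174), np.int64(209)), (318, np.int64(624), np.int64(173), np.int64(209)), (324, np.int64(626), np.int64(172), np.int64(208))
[... 2887 characters left out ...]
(348, np.int64(633), np.int64(168), np.int64(195)), (354, np.int64(633), np.int64(166), np.int64(195)), (360, np.int64(632), np.int64(165), np.int64(196)), (366, np.int64(632), np.int64(163), np.int64(196)), (372, np.int64(632), np.int64(162), np.int64(197)), (378, np.int64(631), np.int64(160), np.int64(198))]
230 [(306, np.int64(621), np.int64(175), np.int64(203)), (312, np.int64(620), np.int64(174), np.int64(204)), (318, np.int64(621), np.int64(173), np.int64(204)), (348, np.int64(634), np.int64(168), np.int64(192)), (354, np.int64(633), np.int64(166), np.int64(193)), (360, np.int64(632), np.int64(165), np.int64(194))]
large axis [0.6293 0.1709] 0.01755751407793332 zmin 0.21000039591837744
```

```bash
python3 -m crank '[[[0,0,0],[0,0,0]],[[0,0,0],[0,0,0]],[[0,0,0],[0,0,0]]]' | grep -E "tcp|contact"
python3 - <<'E'
from h import *
np.set_printoptions(precision=4,suppress=True)
def ana(n):
    z=np.load(f"pics/{n}.npz"); P=cloud("wrist",z["d"],{"tcp_pos":z["p"],"orientation":z["o"]})
    print(n,"ring",[np.round(P[v,u]*1000,1) for v,u in((200,294),(200,396),(218,345),(222,345))],"min depth",z["d"][z["d"]>0].min(), "closest px",np.unravel_index(np.argmin(np.where(z["d"]>0,z["d"],9)),z["d"].shape))
    for v in(5,40,80,120,160): print("  col 340 row",v,np.round(P[v,340]*1000,1),z["d"][v,340])
ana("w14"); snap("wrist","w15"); ana("w15"); 
o,im,d,P=snap("side","s1"); cv2.imwrite("pics/s1.png",cv2.resize(im[60:220,310:470,::-1],(640,640)[:2],interpolation=cv2.INTER_CUBIC)[:600])
E
```

```text
tcp_pos: [0.6424, 0.1778, 0.1266]
contact_force: [-0.1, 0.2, -0.8]
w14 ring [array([635.4, 182. , 198.2]), array([630.1, 157.2, 207.2]), array([634.5, 168.8, 195.6]), array([632.5, 168.4, 196.1])] min depth 0.050000373 closest px (np.int64(29), np.int64(363))
  col 340 row 5 [nan nan nan] 0.0
  col 340 row 40 [611.9 167.5 246.6] 0.05102852
  col 340 row 80 [610.8 167.1 242. ] 0.053517472
  col 340 row 120 [612.1 167.1 235.6] 0.059106924
  col 340 row 160 [612.4 167.  228.5] 0.06441244
w15 ring [array([608.4, 174.4, 221.2]), array([624.8, 157.8, 210.3]), array([838.5, 198. ,  -0.1]), array([832.4, 196.9,   0.6])] min depth 0.05000033 closest px (np.int64(39), np.int64(337))
  col 340 row 5 [nan nan nan] 0.0
  col 340 row 40 [nan nan nan] 0.0
  col 340 row 80 [607.8 167.2 242.6] 0.051657822
  col 340 row 120 [608.3 167.1 236.8] 0.056280185
  col 340 row 160 [608.4 167.  230.2] 0.06107659
```

```bash
cat > ring.py <<'E'
from h import *
import sys
np.set_printoptions(precision=1,suppress=True)
o,im,d,P=snap("wrist",sys.argv[1]); R=Ro.from_rotvec(o["orientation"]).as_matrix(); g=o["tcp_pos"]-.019*R[:,2]
off=np.array([.0014,-.0004,.0732]); b=g+off
S=(P[...,2]<.2195)&(P[...,2]>b[2]-.06)&(np.hypot(P[...,0]-.628,P[...,1]-.172)<.024)
hk=np.abs(P[...,1]-b[1]+.12*(P[...,0]-b[0]))<.0035
Q=P[S&~hk]; H=P[S&hk]
print("bight est",b*1e3,"ring pts",len(Q))
for y0 in np.arange(.152,.194,.003):
    q=Q[(Q[:,1]>=y0)&(Q[:,1]<y0+.003)]
    if len(q)>5: print("y",round(y0*1e3+1.5,1),"x",q[:,0].min()*1e3,np.median(q[:,0])*1e3,q[:,0].max()*1e3,"z",q[:,2].min()*1e3,q[:,2].max()*1e3,len(q))
if len(H): print("hook pts x",H[:,0].min()*1e3,H[:,0].max()*1e3,"zmax",np.sort(H[:,2])[-5]*1e3)
E
for k in 1 2 3; do python3 ring.py r$k; python3 -m crank '[[[0,0,0],[0,0,0]],[[0,0,0],[0,0,0]]]' | grep -E "contact"; done
```

```text
bight est [627.6 173.7 208.8] ring pts 3160
y 153.5 x 613.710554613116 619.9622294521768 631.0156188975865 z 148.8062373245975 158.33256459154364 426
y 156.5 x 616.8189970057848 625.5819049529657 630.4548526827609 z 148.83580636259802 212.12410309205714 408
y 159.5 x 623.6518957325335 625.4397283893121 628.0563456358263 z 196.46193311806792 212.02400542038947 516
y 162.5 x 624.9814795746254 626.4622460853524 629.5683483468445 z 193.94044146964134 203.19201339692117 256
y 165.5 x 625.4344079876541 627.1775224438346 630.7016044970743 z 192.4178289701488 198.69705749986863 215
y 168.5 x 626.0406292781851 627.7965417430878 630.6038623323387 z 191.93688115635825 196.63088394797518 195
y 171.5 x 626.9525544036296 627.6995625216477 628.8416638992665 z 192.74508992964073 195.87970873880124 12
y 180.5 x 627.926688439859 629.6132491686284 632.1519742017589 z 193.58649374039712 201.33740193554493 253
y 183.5 x 628.4335770623469 629.4347381841437 631.1913442391361 z 195.7054855140963 202.81016869772134 181
y 186.5 x 609.3719403183826 612.0999866117519 630.9374346457528 z 148.86944658165547 203.2
[... 2910 characters left out ...]
 628.7944334430978 z 194.6823179315335 196.96261495668128 6
y 180.5 x 628.1530604648306 629.6206883800439 632.5758123782042 z 193.61600533854173 201.28320159023576 248
y 183.5 x 628.1574297129406 629.5901778385071 631.5926985928854 z 195.54032037582974 203.20738550907765 179
y 186.5 x 609.7063101315119 612.4200167785789 630.532053635204 z 148.88933556359356 202.96730237182368 143
y 189.5 x 610.7849951592034 616.0005912019329 623.7760446816945 z 148.86760504667933 155.06028903374903 240
y 192.5 x 613.4476305840002 618.652082435511 623.1224487956962 z 148.86836166218055 153.9970997219678 119
hook pts x 618.5051782986568 631.5927298061379 zmax 209.11790886944684
contact_force: [-0.9, 0.3, -1.9]
```

View pics/s1.png

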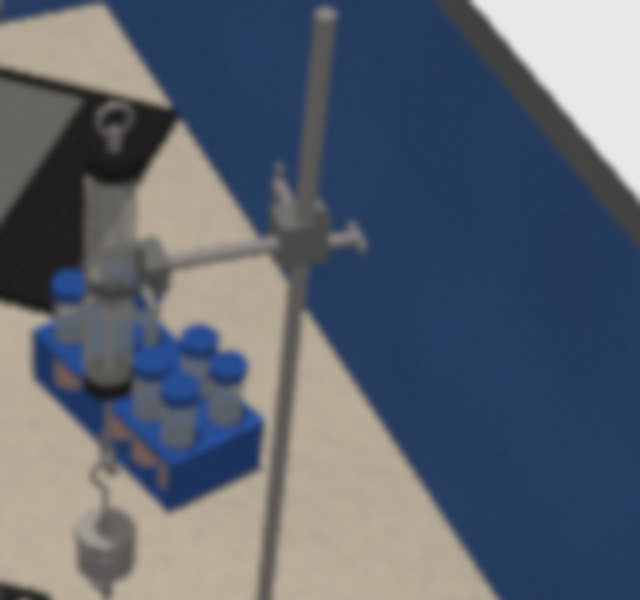

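The large now hangs still. Ring wire at x≈0.630 lies between the mid hook's stem (≈0.620) and tip (≈0.636), so the hook is through the ring. Lowering.

```bash
python3 -m crank '[[[0.05,0.2,0.1],[0,0,0]],[[-0.25,0,0.13],[0,0,0]],[[-0.25,0,0.13],[0,0,0]],[[-0.25,0,0.13],[0,0,0]],[[-0.25,0,0.13],[0,0,0]]]' | grep -E "tcp|contact"; python3 -m crank '[[[-0.25,0,0.13],[0,0,0]],[[-0.2,0,0.1],[0,0,0]],[[-0.2,0,0.1],[0,0,0]],[[-0.2,0,0.1],[0,0,0]],[[0,0,0],[0,0,0]]]' | grep -E "tcp|contact"; for i in 1 2 3 4 5; do python3 -m crank '[[[0,0,0],[0,0,0]]]' | grep contact; done; python3 ring.py r4; python3 eye2.py w16 .627 .172 .311
```

```text
tcp_pos: [0.644, 0.1759, 0.115]
contact_force: [-0.3, -0.6, -1.2]
tcp_pos: [0.6439, 0.1759, 0.1056]
contact_force: [-0.2, -0.1, -1.0]
contact_force: [-0.2, -0.8, -0.6]
contact_force: [0.1, 0.8, -0.7]
contact_force: [0.2, 0.2, -0.8]
contact_force: [0.0, 0.1, -0.8]
contact_force: [0.0, -0.2, -0.9]
bight est [629.  171.9 188.1] ring pts 11695
y 153.5 x 615.4209053826952 620.3306386690849 632.4015772048983 z 128.112946996458 219.49463499269564 904
y 156.5 x 612.0846873924527 615.7103255053709 632.868625731196 z 128.11577281969548 219.4859050940427 1075
y 159.5 x 609.5618127487224 624.2637967799394 627.7773458524831 z 189.12124343830376 219.47976912930977 1841
y 162.5 x 608.1759175785013 610.5002653860782 628.8148908771811 z 187.0856711389918 219.49263812072735 1230
y 165.5 x 606.224046020061 608.9549629539367 629.2471017282542 z 184.92644048709266 219.49854251551997 1172
y 168.5 x 606.1687485639815 607.9407560828946 629.6476020568897 z 184.86015092229903 219.49911179919926 954
y 171.5 x 606.0163762471798 607.6409738516539 608.8312280060047 z 213.56894103295792 219.48737228468167 266
y 17
[... 202 characters left out ...]
9 495
y 180.5 x 607.6487835158171 609.6769919983694 631.9234666067159 z 185.4138543496506 219.49819560385808 927
y 183.5 x 609.1293469075697 628.4034251272187 632.6668133370554 z 128.46975520107816 219.4909172173336 975
y 186.5 x 608.2982481441392 614.232729898254 630.5037203743964 z 128.17361736730442 219.46200328003314 900
y 189.5 x 610.2665657340411 615.6352849775886 623.720011967904 z 128.13865644806884 219.41150771834896 348
y 192.5 x 613.8032929880694 619.2315101500441 623.7253383764547 z 128.10691489487212 132.66606044348816 121
hook pts x 605.4277630140311 639.0657632357406 zmax 219.48186544669213
n 0 inner bottom [0.627 0.172 0.311] rms nan grasp [0.6275 0.1723 0.1149] bight(old offset) [0.6301 0.1719 0.1875] F [-0.102  -0.4084 -0.0606]
  return _methods._mean(a, axis=axis, dtype=dtype,
  ret = ret.dtype.type(ret / rcount)
```

```bash
python3 -m crank '[[[-0.2,0,0.11],[0,0,0]],[[-0.2,0,0.11],[0,0,0]],[[-0.15,0,0.08],[0,0,0]],[[0,0,0],[0,0,0]]]' | grep -E "tcp|contact"; for i in 1 2 3 4 5 6 7 8 9 10 11 12 13 14 15 16; do python3 -m crank '[[[0,0,0],[0,0,0]]]' | grep contact; done | awk '{gsub(/[\[\],]/,""); x+=$2;y+=$3;z+=$4;zz+=$4*$4;n++} END{print x/n,y/n,z/n,sqrt(zz/n-(z/n)^2),n}'; python3 -c "
from bench import monitor;print(monitor.get_obs()['tcp_pos'],monitor.get_obs()['clock'])"
```

```text
tcp_pos: [0.6439, 0.1759, 0.0993]
contact_force: [-0.1, 0.1, -0.2]
0.125 -0.075 0.03125 0.434049 16
[0.64398717 0.17589342 0.09960119] 31.55
```

```bash
python3 -m crank '[[[0,0,0],[0,0,0]],[[0,0,0],[0,0,0]],[[0,0,0],[0,0,0]],[[0,0,0],[0,0,0]],[[0,0,0],[0,0,0]]]' 5.2 | grep -E "grip|contact"; python3 -m crank '[[[0,0,0],[0,0,0]],[[0,0,0],[0,0,0]],[[0,0,0],[0,0,0]],[[0,0,0],[0,0,0]],[[0,0,0],[0,0,0]]]' | grep -E "grip|contact"; python3 hook.py w17; python3 -c "
from h import *
z=np.load('pics/w17.npz'); cv2.imwrite('pics/w17.png',z['im'][...,::-1])"
```

```text
contact_force: [-1.0, 0.6, 0.4]
grip_width: 0.0522
gripper_force: 0.0
contact_force: [0.3, -1.8, -0.5]
grip_width: 0.0518
gripper_force: 0.0
n 18611 hook rel grasp: wire top z 0.10999290171585072 yaw -75.32032137486746 along -0.01959781622048631 0.02014098155973308 mid 0.00027158266962338563 lat -0.018823460185914295 centre [-0.0181 -0.005 ] grasp [0.6276 0.1724 0.1085]
lid z pct [0.0049 0.0062 0.0142 0.0193] stem [-0.0004 -0.0005  0.044 ]
```

View pics/w17.png

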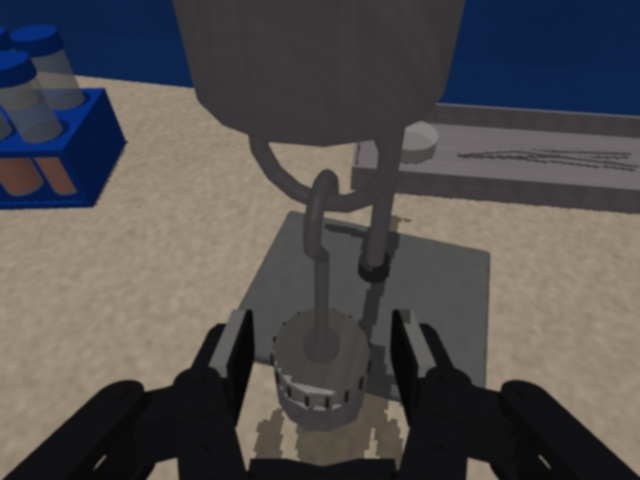

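```bash
python3 -m crank '[[[0,0,-0.5],[0,0,0]],[[-0.1,0,-1],[0,0,0]],[[-0.2,0,-1],[0,0,0]],[[-0.2,0,-1],[0,0,0]],[[-0.2,0,-0.5],[0,0,0]]]' >/dev/null; python3 log.py
python3 - <<'E'
from ik import *
from bench import monitor
np.set_printoptions(precision=3,suppress=True)
o=monitor.get_obs(); q=o["joints"]; R=Ro.from_rotvec(o["orientation"])
for d in([-.03,-.006,0],[-.05,-.01,0],[-.03,-.03,.0],[-.05,-.01,-.02]):
    s,e,b=solve(o["tcp_pos"]+d,R,q,.003,q); print(d,s,round(e,4),round(b,4),round(margin(s),3))
E
```

```text
t 33.1 q [ 0.477  0.977 -1.165  2.426  2.606  1.254  2.517] p [0.605 0.168 0.113] x [0.458 0.1   0.883] z [ 0.863  0.188 -0.469] F [0.416 0.294 0.468] g 0.0518 0.0
[-0.03, -0.006, 0] [ 0.596  1.228 -1.41   2.44   2.54   1.411  2.819] 0.017 0.0288 0.0
[-0.05, -0.01, 0] [ 0.577  1.184 -1.41   2.44   2.478  1.401  2.793] 0.032 0.0606 0.0
[-0.03, -0.03, 0.0] [ 0.674  1.213 -1.41   2.44   2.544  1.331  2.848] 0.0225 0.0386 0.0
[-0.05, -0.01, -0.02] [ 0.582  1.31  -1.41   2.44   2.558  1.472  2.86 ] 0.0321 0.0528 0.0
```

```bash
python3 -m crank '[[[0,0,0],[0,0,0]],[[0,0,0],[0,0,0]],[[0,0,0],[0,0,0]],[[0,0,0],[0,0,0]],[[0,0,0],[0,0,0]]]' | tail -4; python3 -m crank '[[[0,0,0],[0,0,0]],[[0,0,0],[0,0,0]],[[0,0,0],[0,0,0]],[[0,0,0],[0,0,0]],[[0,0,0],[0,0,0]]]' >/dev/null
python3 - <<'E'
from h import *
np.set_printoptions(precision=4,suppress=True)
for k in range(6):
    o,im,d,P=snap("wrist",f"f{k}")
    C=(np.hypot(P[...,0]-.628,P[...,1]-.172)<.025)
    m=P[C&(P[...,2]>.095)&(P[...,2]<.125)]; h=P[C&(P[...,2]>.14)&(P[...,2]<.17)]; l=P[C&(P[...,2]>.212)]
    print(o["clock"],"mid",m.min(0),m.max(0),"stem",h.mean(0),"large",l.mean(0))
E
```

```text
orientation: [-2.587, -0.277, -1.556]
contact_force: [-0.6, 0.1, -0.2]
grip_width: 0.0521
gripper_force: 0.0
34.1 mid [0.6104 0.1553 0.095 ] [0.6448 0.1894 0.1248] stem [0.6262 0.1719 0.154 ] large [0.61   0.1684 0.2191]
34.15 mid [0.6101 0.1553 0.095 ] [0.6446 0.1896 0.125 ] stem [0.6263 0.1719 0.1538] large [0.61   0.1684 0.2191]
34.2 mid [0.6102 0.1553 0.095 ] [0.6448 0.1898 0.1249] stem [0.6262 0.1719 0.1541] large [0.61   0.1684 0.219 ]
34.25 mid [0.6104 0.1553 0.095 ] [0.6442 0.1896 0.125 ] stem [0.6263 0.1719 0.1538] large [0.61   0.1684 0.2191]
34.3 mid [0.6103 0.1554 0.095 ] [0.6444 0.1897 0.1249] stem [0.6263 0.1719 0.1539] large [0.61   0.1684 0.2191]
34.35 mid [0.6104 0.1553 0.095 ] [0.6445 0.1895 0.1249] stem [0.6263 0.1719 0.1537] large [0.61   0.1684 0.2191]
```

At rest, upright, and clear of the gripper. Handing in.

```bash
python3 -c "
from bench import r
print(r.hand_in())"
```

```text
the job is handed in; nothing more can be done
None
```

I handed the job in at about 34 s (limit 72 s): the largest canister hangs from the balance eye and the middle one from the eye under it, both upright, still and clear of the gripper in the last wrist-camera frames; hand-in returned no score.

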